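# Load a heel block in the jig, flip the stop down and hold the block home

### The job

Lay the wooden shoe-heel block (the one with a sloping back) flat on the jig's bed with its tall flat end towards the fence, let go of it, and then swing the raised flip stop fully down beside it. Then bring the block's left side up against the stop and press the block with one firm slanting push, about the weight of a kilogram, forward against the fence and down on the bed together; finish while still pressing, with the block snug to fence, stop and bed. Leave the other things on the bench where they are.

Things in the scene. Friction and masses are not known exactly. Their poses are not given: they have to be found in the camera images.
- heel: brown wooden heel block with dark layer lines, 90 mm long (x), 52 wide (y), 44 high, about 0.12 kg, upright on the bench in one of three places. Origin: centre of underside; +x points to the tall flat end (x = +45 mm). Top flat from x = -21 to +45; the sloping back drops from height 44 at x = -21 to height 10 at x = -41 (60 degrees from level), then a toe ledge 10 high to x = -45
- heel_front (a point): bottom middle of the heel block's tall flat end (x = +45 mm in the block's frame)
- heel_side (a point): bottom of the heel block's left (+y) side, 30 mm ahead of its origin (x = +30, y = +26 mm in the block's frame)
- jig: the whole jig, fixed to the bench: steel base 170 by 240 mm; origin in the middle of its underside on the bench, +x towards the fence (away from the robot, up to 0.25 rad askew), +y to the left along the fence
- bed: bed of waxed white laminate (slippery, friction about 0.12), fixed, x -85 to +75 mm, 240 mm wide in y. Axes as the jig; origin in the middle of the jig, 12 mm above the bench; the bed's flat top is 12 mm above this origin (24 mm above the bench). Clear in front of the fence apart from the flip stop
- fence: aluminium fence, fixed, 240 mm long, 20 thick, 36 high above the bed; origin at bed-top height on its front face at mid-length (x = +70, y = 0 mm in the jig's frame). Its front face looks to the jig's -x. Two steel hinge lugs for the stop rise to 62 mm above the bed at y = +36 to +44 and +76 to +84 mm
- flip_stop (a joint): hinge of the steel flip stop: 0 = fully down (a hard limit), 1.7 = raised; starts at 1.1 to 1.5 rad. Axis along the jig's y at jig x = +81 mm, 56 mm above the bed top. Stiff, no spring: it stays where left (friction 0.08 Nm). Sweep a fingertip along an arc about the axis, pushing on the arm's back (its top, once down) about 40 mm from the axis with 2 to 4 N; pushing straight down on it jams
- stop_end (a point): top edge of the stop's free end, 50 mm from the hinge axis, at jig y = +60 mm. The stop is 24 mm wide (jig y +48 to +72): an arm 8 mm thick and under it a block, 14 to 44 mm from the axis, 50 mm long. Raised, the block sticks out towards the robot; down, it hangs to 6 mm above the bed and the arm's top lies 64 mm above the bed
- stop_face (a point): fixed point in the jig: where the stop's right-hand (-y) side, which the block's left side must touch, stands once it is down: jig x = +55, y = +48 mm, at bed-top height
- plain_block: rectangular wooden block 62 by 52 by 30 mm without a slope, not to be used or moved; origin: centre of its underside
- round_heel: wooden disc 58 mm across, 28 high, not to be used or moved; origin: centre of its underside
- glue_jar: black jar 72 mm across, 85 high, near the far side of the bench, left of the jig, not to be moved; origin: centre of its underside
Things that resemble listed ones, but are neither listed nor needed, are in the scene too. What is shaped like the heel but blue is not meant.

How it is judged:
By the outcome, as a careful person would: the job done as asked, in the order asked, and still so for the second after the job is handed in, while the arm keeps its last pose, push and grip.
It also fails if it takes over 72 s, if anything falls off the work surface, if the arm or the gripper's body presses on something with over 40 N, if the wrist force passes 120 N, or if a joint passes its speed limit or range.

### The arm

A 6-joint arm with a two-finger parallel gripper is mounted at the origin on the work surface. World frame = base frame: x ahead of the robot, y to its left, z up, the work surface at z = 0. Lengths are in m, angles in rad, forces in N, time in s.
With the tool pointing down it reaches from about 0.25 to 0.725 m from the base axis. Payload 4 kg.
Tool frame: the origin (TCP) lies midway between the tips of the shut fingers; the grasp point (between the pads) lies 19 mm behind it; z points along the fingers, y is the line along which they close (so a half turn about z gives the same grasp; the last joint's range is limited). The gripper opens to 85 mm and grips with 20 to 120 N. Pads are 22 mm wide; open, the fingers measure 114 mm over their backs; the gripper's body (76 mm by 85 mm) begins 54 mm behind the grasp point. The pads swing forward as they close: fully open they stand 13 mm farther back than shut.
Start: joints at [-1.187, 0.241, 0.005, 1.335, 0, 1.571], TCP at [0.187, -0.464, 0.195] pointing down, gripper open.
Joint ranges: [-2.72, 2.72], [-1.05, 1.87], [-1.09, 1.28], [-1.99, 2.15], [-1.42, 1.44], [-3.14, 3.14]. Speed limits (rad/s): [2.79, 2.79, 3.14, 3.14, 3.14, 3.14].

### API

Orientations are given as a unit quaternion [x, y, z, w].
In Python, from workcell import get_obs, camera, job_done, silhouettes gives the robot as it stands. The module is installed in compiled form; this text tells all that it offers.
- The arm moves only by the tool drive_tool, never from a script. Its argument "increments" is a list of rows, each a list of 3 entries, a list of its own where there are three numbers: the shift along the world's x, y, z in mm, then the turn, a rotation vector about the world's x, y, z in degrees, then the opening, from 0 (shut) to 1 (fully open). A call has 1 to 8 rows; each row shifts and turns the commanded pose from where the row before left it; what a row does not reach is not made up. A row lasts 1/12 s, in which the tool goes at most 41.7 mm and 7.16 degrees, less where a joint would pass 70% of its speed; a pose out of reach is approached as far as the arm can. A call is refused whole if a number of a shift passes 41.7 or a number of a turn 7.16, either way. A call with a gripper value outside its range is refused whole. The fingers move at their own pace and stop on an object; the grip force is fixed at half the most. Time passes only in rows, so rows that do not move let the fingers close. It gives the time, the measured TCP pose, the force, the opening and the grip force at its end, in the units of the state.
- get_obs(): the state, without advancing time (a new reading comes with each control period).
- camera(name): name is "scene" or "top" or "wrist"; returns a dict with "image" (480x640x3 uint8, red, green, blue), "K" (3x3 intrinsics, pixels), "view" (4x4, takes a point from world to camera coordinates). Camera axes: x right, y down, z forward; pixel columns grow to the right and rows downward; lengths in m; the calibration is good to about 2 mm. The wrist camera is an equidistant fisheye: a pixel r from the principal point sees the ray r / f radians off the axis. A picture is of the moment at which its call begins. There is no depth.
- job_done(): hands the job in; it is judged then, once.
Trained networks look in a picture, given as the dict that the camera call returned (one of the last four; its "shot" number tells which), for a name from the list of things; names that differ only in an ending like _2 or _b are one class to them, and where a whole thing is asked for, a point or a joint stands for the part that bears it (a point fixed in the world has none). Each returns a list of dicts, best first, with "conf" (0 to 1); they miss things now and then, are a little off and sometimes report something else, mostly with a low value. They report only what shows in the picture. A call takes as long as a camera call. They do not tell look-alikes from the thing itself.
- silhouettes(query, picture): "region" (480x640 bool, what is visible of it) and "bbox" ([left, top, right, bottom] in pixels, round what is visible of it).
The state is a dict: "clock": time; "joint_pos": joint angles; "joint_vel": joint speeds; "tau": joint torques, N m; "eef_pos": TCP position; "tool_rot": TCP orientation; "ft_force": force on the tool from outside, world axes, zero at the start; "ft_torque": the same for the moment, N m; "grip_width": finger opening in m; "grasp_force": force on a finger pad.
Only numpy, scipy, OpenCV 4.12 (cv2) and the standard library are available. Lean on these libraries where they do the work, as an engineer would, in place of code of your own. Each camera call takes 0.05 s, during which the arm holds its last target. There are 200 camera calls.

## Working session

There is one attempt and no reset: what is moved stays moved. The work goes in short steps, Python scripts to look and compute and a tool call to move; the robot and the scene stay as the last step left them, time stands still between calls to the robot, and variables do not carry over. Pictures are saved under pics/ and viewed, at most 10 in all, crops included, and the job is handed in when it is done.

Besides the shell and the picture viewer there is one more tool, called after "Call:" as name([rows], argument=value, ...), one row to a line, values as JSON. drive_tool: Moves the arm, as the interface text tells. Its arguments: {"type":"object","properties":{"increments":{"type":"array"}},"required":["increments"]}

```bash
mkdir -p pics; cat > h.py <<'E'
import numpy as np, cv2
from workcell import get_obs, camera, job_done, silhouettes
def save(p,n): cv2.imwrite('pics/'+n,p['image'][:,:,::-1])
def ray(p,u,v):
    K,V=p['K'],p['view']; d=np.linalg.inv(K)@[u,v,1]
    R,t=V[:3,:3],V[:3,3]; return -R.T@t, R.T@d
def atz(p,u,v,z):
    o,d=ray(p,u,v); return o+d*(z-o[2])/d[2]
def proj(p,X):
    X=np.atleast_2d(X); c=X@p['view'][:3,:3].T+p['view'][:3,3]; q=c@p['K'].T; return q[:,:2]/q[:,2:]
E
python3 - <<'E'
from h import *
o=get_obs(); print(o)
for n in ('top','scene'):
    p=camera(n); save(p,n+'1.png'); print(n,p['K'].tolist(),p['view'].round(4).tolist())
    for q in ('heel','jig','fence','flip_stop','plain_block','round_heel','glue_jar'):
        for s in silhouettes(q,p)[:4]:
            r=s['region'].astype(np.uint8); rr=cv2.minAreaRect(np.argwhere(r)[:,::-1].astype(np.float32))
            print(q,round(s['conf'],2),s['bbox'],np.round(cv2.boxPoints(rr)).tolist(), p['image'][s['region']].mean(0).round())
E
```

```text
{'clock': 0.0, 'joint_pos': array([-1.18698168e+00,  2.41442781e-01,  3.72986096e-03,  1.33521385e+00,
       -1.99476828e-05,  1.57077333e+00]), 'joint_vel': array([-0.00024931,  0.00061199,  0.0014232 , -0.00162605,  0.00091125,
        0.00141748]), 'tau': array([-1.13440710e-03, -3.72318971e+01,  2.52407044e+01,  1.67976430e-02,
       -1.32523319e-04, -2.12724558e-06]), 'eef_pos': array([ 0.18695681, -0.46296275,  0.19400032]), 'tool_rot': array([ 9.81639482e-01,  1.90742741e-01, -2.12950186e-04, -1.04376704e-03]), 'ft_force': array([-0.27603602,  0.59166841, -0.53191899]), 'ft_torque': array([-0.01677084,  0.01995417, -0.00257152]), 'grasp_force': 0.0, 'grip_width': 0.08554831370533213}
top [[454.99326434763617, 0.0, 325.8367611505312], [0.0, 454.99326434763617, 237.38731897009436], [0.0, 0.0, 1.0]] [[-0.0116, -0.9994, 0.0332, 0.088], [-0.9912, 0.0071, -0.132, 0.5683], [0.1317, -0.0345, -0.9907, 0.8906], [0.0, 0.0, 0.0, 1.0]]
heel 0.83 [283.1, 333.0, 328.0, 387.4] [[281.0, 346.0], [307.0, 333.0], [329.0, 376.0], [302.0, 389.0]] [23. 42. 97.]
heel 0.79 [213.1, 318.5, 266.5, 359.
[... 2206 characters left out ...]
310.0], [345.0, 276.0], [373.0, 301.0], [344.0, 335.0]] [132.  82.  43.]
plain_block 0.53 [223.1, 333.7, 272.2, 401.4] [[216.0, 341.0], [266.0, 331.0], [278.0, 394.0], [229.0, 404.0]] [25. 21. 20.]
round_heel 0.66 [440.3, 281.7, 475.6, 325.2] [[441.0, 282.0], [478.0, 282.0], [478.0, 320.0], [441.0, 320.0]] [134.  82.  43.]
round_heel 0.59 [157.8, 180.3, 194.7, 224.0] [[146.0, 207.0], [177.0, 170.0], [200.0, 190.0], [170.0, 227.0]] [116. 108.  99.]
round_heel 0.21 [364.7, 215.1, 395.3, 268.6] [[363.0, 266.0], [364.0, 217.0], [397.0, 218.0], [396.0, 267.0]] [132.  82.  43.]
glue_jar 0.58 [225.1, 334.1, 270.1, 400.1] [[214.0, 345.0], [261.0, 329.0], [282.0, 390.0], [234.0, 406.0]] [23. 20. 20.]
```

View pics/top1.png

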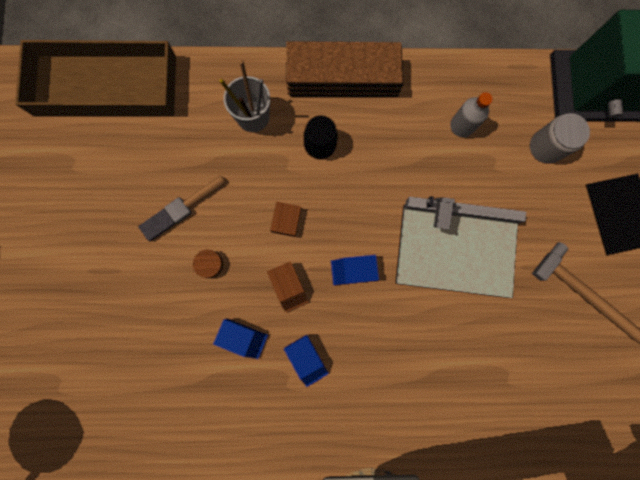

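View pics/scene1.png

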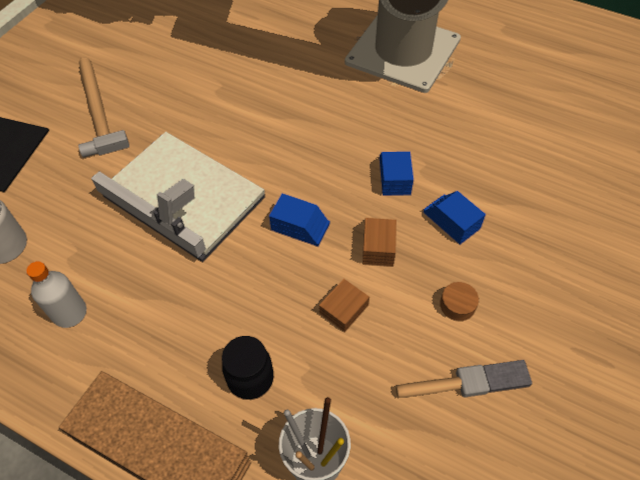

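The brown heel sits at about (288,286) in top and (379,242) in scene. The jig is at (460,250) in top with the stop raised, and the blue look-alikes are nearby. I'll fit models to the silhouettes in both views.

```bash
cat >> h.py <<'E'
from scipy.optimize import minimize
def Rz(a): c,s=np.cos(a),np.sin(a); return np.array([[c,-s,0],[s,c,0],[0,0,1.]])
def box(a,b): return np.array([[x,y,z] for x in (a[0],b[0]) for y in (a[1],b[1]) for z in (a[2],b[2])])/1e3
def prism(poly,w): return np.array([[x,s*w,z] for x,z in poly for s in (-1,1)])/1e3
HEEL=[prism([(-21,0),(45,0),(45,44),(-21,44)],26),prism([(-41,0),(-21,0),(-21,44),(-41,10)],26),prism([(-45,0),(-41,0),(-41,10),(-45,10)],26)]
def stop(a):
    c,s=np.cos(a),np.sin(a); R=np.array([[c,0,s],[0,1,0],[-s,0,c]])
    return [B@R.T+[.081,0,.080] for B in (box((-50,48,0),(0,72,8)),box((-44,48,-50),(-14,72,0)))]
JIG=[box((-85,-120,0),(85,120,24)),box((70,-120,24),(90,120,60)),box((72,36,24),(90,44,86)),box((72,76,24),(90,84,86))]
def mask(p,parts,q,S=4):
    m=np.zeros((480*S,640*S),np.uint8)
    for B in parts:
        u=proj(p,B@Rz(q[2]).T+[q[0],q[1],0])*S
        cv2.fillConvexPoly(m,cv2.convexHull((u*16).round().astype(np.int32)),1,shift=4)
    return cv2.resize(m.astype(np.float32),(640,480),interpolation=cv2.INTER_AREA)
def fit(views,parts,q0,step):
    def cost(q):
        c=0
        for p,r in views:
            m=mask(p,parts(q),q); c+=1-np.minimum(m,r).sum()/np.maximum(m,r).sum()
        return c
    sx=np.vstack([q0]+[np.add(q0,np.eye(len(q0))[i]*step[i]) for i in range(len(q0))])
    return minimize(cost,q0,method='Nelder-Mead',options=dict(initial_simplex=sx,xatol=1e-4,fatol=1e-4,maxiter=150))
E
python3 - <<'E'
from h import *
vt,vs=camera('top'),camera('scene')
def pick(q,p,box_):
    L=[s for s in silhouettes(q,p) if box_[0]<np.mean(s['bbox'][::2])<box_[2] and box_[1]<np.mean(s['bbox'][1::2])<box_[3]]
    return L[0]['region'].astype(np.float32)
ht,hs=pick('heel',vt,(270,270,305,305)),pick('heel',vs,(360,220,400,265))
x0=atz(vt,288,287,.02); print('heel0',x0)
for y in np.arange(-3,3.2,1.57/2):
    r=fit([(vt,ht),(vs,hs)],lambda q:HEEL,[x0[0],x0[1],y],[.01,.01,.15]); print(r.x.round(4),round(r.fun,3))
x0=atz(vt,460,248,.024)
jt,js=pick('jig',vt,(420,200,500,290)),pick('jig',vs,(100,130,260,260))
r=fit([(vt,jt),(vs,js)],lambda q:JIG+stop(q[3]),[x0[0],x0[1],-.1,1.3],[.01,.01,.1,.1]); print('jig',r.x.round(4),r.fun)
j=r.x
st,ss=pick('flip_stop',vt,(420,190,460,240)),pick('flip_stop',vs,(150,170,200,235))
for a in (1.1,1.2,1.3,1.4,1.5):
    print(a,[round(float((np.minimum(m,k).sum()/np.maximum(m,k).sum())),3) for p,k in ((vt,st),(vs,ss)) for m in [mask(p,stop(a),j)]])
im=[]
for p in (vt,vs):
    i=p['image'][:,:,::-1].copy()
    for B in JIG+stop(1.3):
        cv2.polylines(i,[cv2.convexHull(proj(p,B@Rz(j[2]).T+[j[0],j[1],0]).round().astype(np.int32))],True,(0,0,255),1)
    im.append(i)
a=cv2.resize(im[0][180:310,380:540],None,fx=3,fy=3);b=cv2.resize(im[1][120:280,80:280],None,fx=2.4375,fy=2.4375)
b=cv2.resize(im[1][120:280,80:280],(0,0),fx=390/160,fy=390/160)
cv2.imwrite('pics/jig.png',cv2.resize(np.hstack([a,b]),(800,322)))
E
```

```text
heel0 [0.46985676 0.16047884 0.02      ]
[ 0.4708  0.1637 -2.7121] 0.331
[ 0.471   0.1637 -2.7151] 0.33
[ 0.4712  0.164  -2.7084] 0.33
[0.4696 0.1635 0.4152] 0.14
[0.4697 0.1632 0.4181] 0.141
[0.47   0.1629 0.4235] 0.143
[0.4697 0.1633 0.4192] 0.14
[0.471  0.1637 3.5677] 0.329
jig [ 0.5429 -0.1904 -0.1329  1.3754] 0.04742324352264404
1.1 [0.651, 0.788]
1.2 [0.706, 0.855]
1.3 [0.771, 0.879]
1.4 [0.872, 0.85]
1.5 [0.82, 0.786]
```

View pics/jig.png

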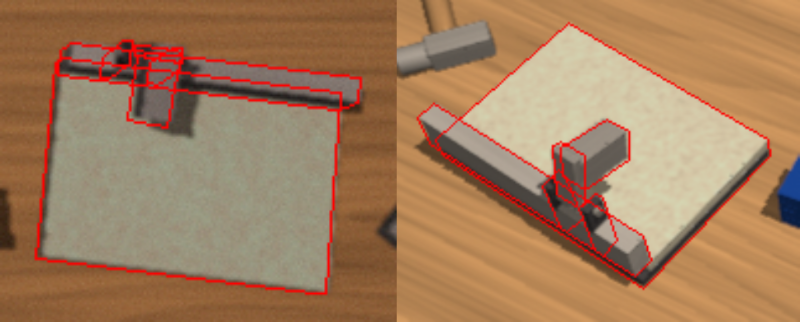

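The jig fit overlays well (stop about 1.37 rad), and the heel pose is clear: (470,163) mm, yaw 0.418. Now moving to above the heel.

Call:
drive_tool([
  [[16, 36, 0], [0, 0, 2], 1],
  [[16, 36, 0], [0, 0, 0], 1],
  [[16, 36, 0], [0, 0, 0], 1],
  [[16, 36, 0], [0, 0, 0], 1],
  [[16, 36, 0], [0, 0, 0], 1],
  [[16, 36, 0], [0, 0, 0], 1],
  [[16, 36, 0], [0, 0, 0], 1],
  [[16, 36, 0], [0, 0, 0], 1],
])

```text
clock: 1.87
eef_pos: [0.3156, -0.174, 0.1952]
tool_rot: [0.978, 0.207, 0.0, 0.0]
ft_force: [0.5, -0.5, 0.5]
grip_width: 0.0853
grasp_force: 0.0
```

Call:
drive_tool([
  [[16, 36, 0], [0, 0, 0], 1],
  [[16, 36, 0], [0, 0, 0], 1],
  [[16, 36, 0], [0, 0, 0], 1],
  [[16, 36, 0], [0, 0, 0], 1],
  [[16, 36, 0], [0, 0, 0], 1],
  [[16, 36, 0], [0, 0, 0], 1],
  [[16, 36, 0], [0, 0, 0], 1],
  [[16, 36, 0], [0, 0, 0], 1],
])

```text
clock: 2.53
eef_pos: [0.4436, 0.1145, 0.1951]
tool_rot: [0.978, 0.208, 0.0, 0.0]
ft_force: [0.4, -0.7, 0.0]
grip_width: 0.0855
grasp_force: 0.0
```

Call:
drive_tool([
  [[17, 26, -20], [0, 0, 0], 1],
  [[16.4, 26, -20], [0, 0, 0], 1],
  [[0, 0, -38], [0, 0, 0], 1],
  [[0, 0, -38], [0, 0, 0], 1],
  [[0, 0, -33], [0, 0, 0], 1],
  [[0, 0, -20], [0, 0, 0], 1],
  [[0, 0, 0], [0, 0, 0], 1],
])

```text
clock: 3.12
eef_pos: [0.4722, 0.163, 0.0211]
tool_rot: [0.978, 0.208, -0.005, 0.001]
ft_force: [-0.7, -0.7, -1.2]
grip_width: 0.0853
grasp_force: 0.0
```

```bash
python3 - <<'E'
from h import *
p=camera('wrist'); save(p,'w1.png'); print(p['K'].tolist()); print(get_obs()['eef_pos'])
E
```

```text
[[371.64829954431775, 0.0, 322.4796330842069], [0.0, 371.64829954431775, 236.55775980229788], [0.0, 0.0, 1.0]]
[0.4742273  0.16360272 0.02374456]
```

View pics/w1.png

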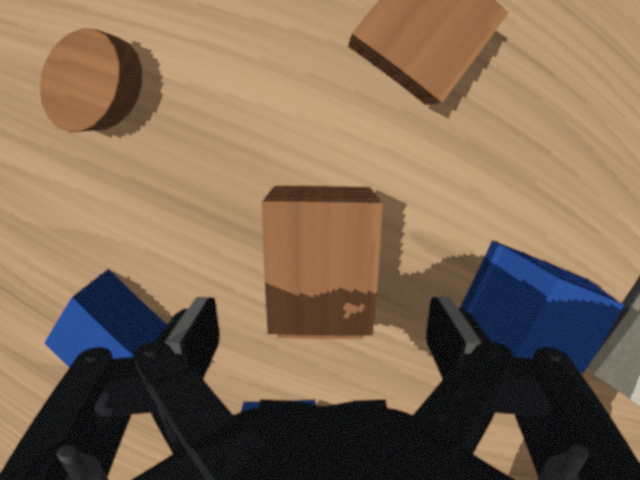

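```bash
cat >> h.py <<'E'
def fproj(p,X):
    X=np.atleast_2d(X); c=X@p['view'][:3,:3].T+p['view'][:3,3]; n=np.hypot(c[:,0],c[:,1]); th=np.arctan2(n,c[:,2])
    return np.c_[p['K'][0,2]+p['K'][0,0]*th*c[:,0]/n, p['K'][1,2]+p['K'][1,1]*th*c[:,1]/n]
E
python3 - <<'E'
from h import *
p=camera('wrist'); o=get_obs(); print(o['eef_pos'])
q=np.array([.4697,.1633,.418])
P=np.array([[45,26,44],[45,-26,44],[-21,26,44],[-21,-26,44],[45,26,0],[45,-26,0]])/1e3
print(fproj(p,P@Rz(q[2]).T+[q[0],q[1],0]).round(), 'obs TL263,200 TR380,200 BL268,335 BR373,335')
e=o['eef_pos']; print(fproj(p,np.array([[11,43,13],[11,-43,13],[-11,43,13],[0,43,13]])/1e3@Rz(.418).T+e).round())
E
```

```text
[0.47624858 0.16425085 0.02574566]
[[259. 204.]
 [378. 204.]
 [267. 334.]
 [371. 334.]
 [272. 187.]
 [366. 187.]] obs TL263,200 TR380,200 BL268,335 BR373,335
[[233. 258.]
 [412. 258.]
 [236. 299.]
 [235. 279.]]
```

Call:
drive_tool([
  [[4, 3, -10], [0, 0, 0], 1],
  [[0, 0, -10], [0, 0, 0], 1],
  [[0, 0, 0], [0, 0, 0], 1],
  [[0, 0, 0], [0, 0, 0], 0],
  [[0, 0, 0], [0, 0, 0], 0],
  [[0, 0, 0], [0, 0, 0], 0],
  [[0, 0, 0], [0, 0, 0], 0],
  [[0, 0, 0], [0, 0, 0], 0],
])

```text
clock: 3.88
eef_pos: [0.4819, 0.1679, 0.0075]
tool_rot: [0.978, 0.208, 0.002, -0.0]
ft_force: [-0.8, -0.5, 11.6]
grip_width: 0.0256
grasp_force: 5.3
```

Call:
drive_tool([
  [[0, 0, 0], [0, 0, 0], 0],
  [[0, 0, 0], [0, 0, 0], 0],
  [[0, 0, 0], [0, 0, 0], 0],
])

```text
clock: 4.13
eef_pos: [0.4824, 0.1681, 0.0077]
tool_rot: [0.978, 0.208, 0.002, -0.0]
ft_force: [-1.1, 0.4, 5.9]
grip_width: -0.0
grasp_force: 3.3
```

```bash
python3 - <<'E'
from h import *
p=camera('wrist'); t=camera('top'); print(get_obs()['ft_force'],get_obs()['grip_width'],get_obs()['eef_pos'])
a=p['image'][:,:,::-1]; b=cv2.resize(t['image'][170:400,190:400,::-1],(438,480))
cv2.imwrite('pics/w2.png',cv2.resize(np.hstack([a,b]),(800,356)))
E
```

```text
[ 0.51378147 -0.52085697  5.97452608] -0.0004302124102758803 [0.48246455 0.16803277 0.00768231]
```

View pics/w2.png

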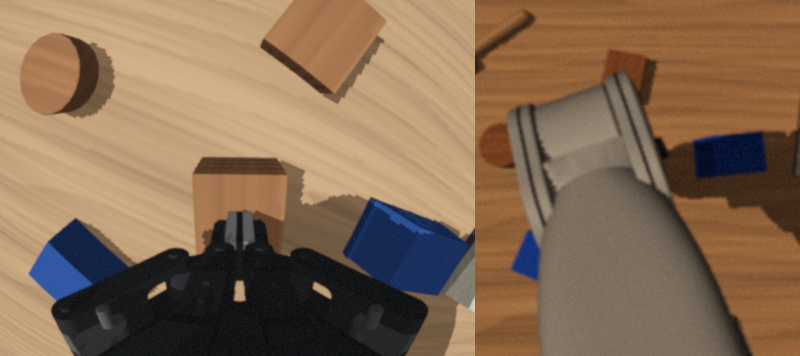

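```bash
python3 - <<'E'
from h import *
p=camera('wrist'); o=get_obs(); e=o['eef_pos']; print(e,o['joint_pos'].round(4),o['tau'].round(2))
V=p['view']; print('cam in world',(-V[:3,:3].T@V[:3,3]).round(4)); print('cam z',V[2,:3].round(3))
for dz in (0,20,37): 
  for dx in (0,-20,-36): print(dz,dx,fproj(p,np.array([dx,0,dz])/1e3@Rz(.418).T+e).round())
q=np.array([.4697,.1633,.418])
P=np.array([[45,26,44],[45,-26,44],[-21,26,44],[-21,-26,44],[45,26,0],[45,-26,0]])/1e3
print(fproj(p,P@Rz(q[2]).T+[q[0],q[1],0]).round())
s=silhouettes('heel',p); print([(x['conf'],x['bbox']) for x in s])
g=cv2.cvtColor(p['image'],cv2.COLOR_RGB2GRAY); cv2.imwrite('pics/w3.png',cv2.resize(p['image'][180:360,220:430,::-1],(700,600),interpolation=cv2.INTER_CUBIC))
E
```

```text
[0.48244401 0.16805636 0.0076908 ] [ 3.351e-01  4.204e-01 -2.666e-01  8.796e-01  1.000e-04  3.058e+00] [ -0.07 -37.51  18.35  -0.04  -0.04   0.  ]
cam in world [0.5482 0.1972 0.1871]
cam z [-0.256 -0.115 -0.96 ]
0 0 [[322. 272.]]
0 -20 [[322. 307.]]
0 -36 [[322. 332.]]
20 0 [[322. 288.]]
20 -20 [[322. 325.]]
20 -36 [[322. 352.]]
37 0 [[322. 304.]]
37 -20 [[322. 344.]]
37 -36 [[322. 372.]]
[[256. 233.]
 [384. 233.]
 [265. 367.]
 [375. 368.]
 [270. 210.]
 [371. 210.]]
[(0.69, [253.9, 212.0, 386.4, 339.8]), (0.68, [460.6, 265.5, 631.8, 399.9]), (0.66, [40.0, 294.1, 176.8, 405.2])]
```

View pics/w3.png

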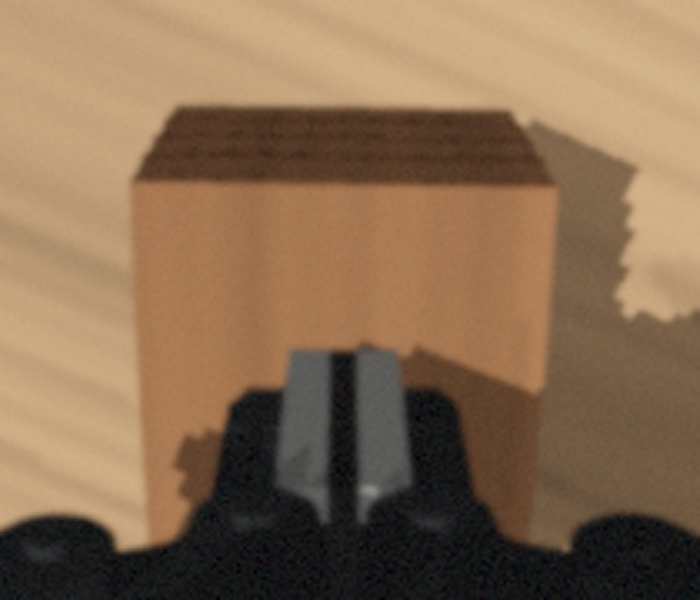

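Call:
drive_tool([
  [[0, 0, 20], [0, 0, 0], 0],
  [[0, 0, 30], [0, 0, 0], 0],
  [[0, 0, 0], [0, 0, 0], 0],
  [[0, 0, 0], [0, 0, 0], 0],
  [[0, 0, 0], [0, 0, 0], 0],
])

```text
clock: 4.75
eef_pos: [0.4806, 0.1673, 0.056]
tool_rot: [0.978, 0.208, 0.0, -0.0]
ft_force: [0.0, 0.4, -1.2]
grip_width: -0.0002
grasp_force: 0.0
```

```bash
python3 - <<'E'
from h import *
p=camera('wrist'); s=camera('scene'); o=get_obs(); e=o['eef_pos']; print(e,o['ft_force'],o['grip_width'])
for dz in (0,37): 
  for dx in (0,11): print(dz,dx,fproj(p,np.array([dx,0,dz])/1e3@Rz(.418).T+e).round())
print('scene tcp',proj(s,e),proj(s,e+[0,0,.037]))
q=np.array([.4697,.1633,.418])
P=np.array([[45,26,44],[45,-26,44],[-21,26,44],[-21,-26,44]])/1e3
print(fproj(p,P@Rz(q[2]).T+[q[0],q[1],0]).round())
a=cv2.resize(p['image'][150:390,160:480,::-1],(400,300)); b=cv2.resize(s['image'][100:340,260:500,::-1],(400,400))
cv2.circle(b,tuple(int(v) for v in (proj(s,e)[0]-[260,100])*400/240),3,(0,255,0),-1)
c=np.zeros((400,800,3),np.uint8); c[:300,:400]=a; c[:,400:]=b; cv2.imwrite('pics/w4.png',c)
E
```

```text
[0.47968097 0.16703437 0.05498464] [ 0.41599974 -0.4885021  -0.67719875] -0.000192252974114576
0 0 [[322. 273.]]
0 11 [[322. 254.]]
37 0 [[322. 306.]]
37 11 [[322. 282.]]
scene tcp [[380.0179633  230.36415612]] [[381.61950864 217.3589592 ]]
[[271. 205.]
 [370. 205.]
 [276. 316.]
 [365. 316.]]
```

View pics/w4.png

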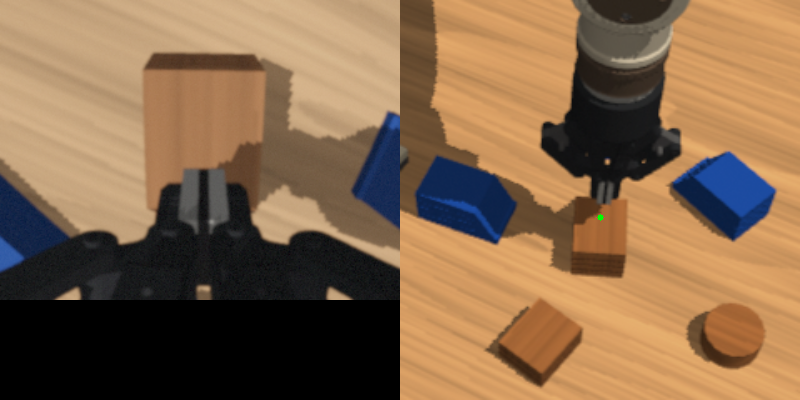

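The tips really end about 36 mm short of the reported TCP. Contact on the 44 mm top occurred at a reported z of 7.7 mm, and the scene and wrist views agree. I'll allow for that: open, then descend farther.

Call:
drive_tool([
  [[0, 0, 0], [0, 0, 0], 1],
  [[0, 0, 0], [0, 0, 0], 1],
  [[0, 0, 0], [0, 0, 0], 1],
  [[0, 0, 0], [0, 0, 0], 1],
  [[0, 0, 0], [0, 0, 0], 1],
  [[0, 0, 0], [0, 0, 0], 1],
  [[-1, 0, -15], [0, 0, 0], 1],
  [[-1, 0, -20], [0, 0, 0], 1],
])

```text
clock: 5.52
eef_pos: [0.4809, 0.1681, 0.0224]
tool_rot: [0.978, 0.208, 0.003, -0.0]
ft_force: [-0.0, -0.3, -0.4]
grip_width: 0.0855
grasp_force: 0.0
```

Call:
drive_tool([
  [[0, 0, -20], [0, 0, 0], 1],
  [[0, 0, -15], [0, 0, 0], 1],
  [[0, 0, -8], [0, 0, 0], 1],
  [[0, 0, 0], [0, 0, 0], 1],
  [[0, 0, 0], [0, 0, 0], 1],
])

```text
clock: 5.93
eef_pos: [0.4786, 0.1673, -0.0221]
tool_rot: [0.978, 0.208, -0.0, 0.0]
ft_force: [0.6, -0.7, -0.2]
grip_width: 0.0856
grasp_force: 0.0
```

Call:
drive_tool([
  [[0, 0, -5], [0, 0, 0], 1],
  [[0, 0, 0], [0, 0, 0], 1],
  [[0, 0, 0], [0, 0, 0], 0],
  [[0, 0, 0], [0, 0, 0], 0],
  [[0, 0, 0], [0, 0, 0], 0],
  [[0, 0, 0], [0, 0, 0], 0],
  [[0, 0, 0], [0, 0, 0], 0],
  [[0, 0, 0], [0, 0, 0], 0],
])

```text
clock: 6.6
eef_pos: [0.4794, 0.1677, -0.0263]
tool_rot: [0.978, 0.208, 0.001, -0.0]
ft_force: [-0.4, -0.5, 5.3]
grip_width: 0.0511
grasp_force: 63.4
```

Call:
drive_tool([
  [[0, 0, 15], [0, 0, 0], 0],
  [[0, 0, 25], [0, 0, 0], 0],
  [[0, 0, 40], [0, 0, 0], 0],
  [[0, 0, 30], [0, 0, 0], 0],
  [[0, 0, 0], [0, 0, 0], 0],
  [[0, 0, 0], [0, 0, 0], 0],
])

```text
clock: 7.1
eef_pos: [0.4801, 0.1679, 0.0846]
tool_rot: [0.978, 0.208, 0.002, -0.0]
ft_force: [-1.1, -0.3, -2.3]
grip_width: 0.0509
grasp_force: 62.7
```

```bash
python3 - <<'E'
from h import *
p=camera('wrist'); save(p,'w5.png'); o=get_obs(); e=o['eef_pos']; print(e,o['tool_rot'],o['ft_force'],o['grip_width'],o['grasp_force'])
# predicted top corners if heel moved rigidly: heel origin at eef-ref
for dx in (-6,-8,-10,-12): 
  P=np.array([[45+dx,26,66],[45+dx,-26,66],[45+dx,26,22],[45+dx,-26,22]])/1e3
  print(dx,fproj(p,P@Rz(.418).T+e+[0,0,.005]).round().tolist())
print([(x['conf'],x['bbox']) for x in silhouettes('heel',p)])
E
```

```text
[0.47849502 0.16733125 0.0828287 ] [ 9.78167735e-01  2.07816896e-01  1.41538244e-04 -6.37299805e-06] [-1.29606875 -1.33383773 -1.91934453] 0.05133849450464472 62.704482078552246
-6 [[239.0, 244.0], [404.0, 244.0], [261.0, 213.0], [382.0, 213.0]]
-8 [[240.0, 250.0], [403.0, 250.0], [261.0, 217.0], [382.0, 218.0]]
-10 [[240.0, 256.0], [403.0, 256.0], [261.0, 222.0], [382.0, 222.0]]
-12 [[241.0, 261.0], [403.0, 262.0], [262.0, 226.0], [382.0, 227.0]]
[(0.9, [241.3, 222.9, 404.8, 405.3]), (0.77, [432.6, 228.5, 570.8, 339.0]), (0.58, [93.9, 250.7, 220.3, 346.9])]
```

View pics/w5.png

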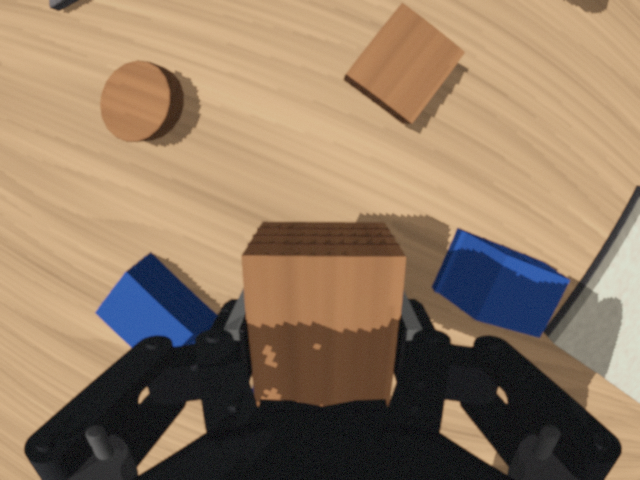

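Call:
drive_tool([
  [[-3, -36, 5], [0, 0, -6], 0],
  [[-3, -36, 5], [0, 0, -6], 0],
  [[-3, -36, 0], [0, 0, -6], 0],
  [[-3, -36, 0], [0, 0, -6], 0],
  [[-3, -36, 0], [0, 0, -6], 0],
  [[-3, -36, 0], [0, 0, -1.6], 0],
  [[0, -36, 0], [0, 0, 0], 0],
  [[0, -36, 0], [0, 0, 0], 0],
])

```text
clock: 7.87
eef_pos: [0.4584, -0.141, 0.0907]
tool_rot: [0.999, -0.054, -0.002, -0.009]
ft_force: [1.0, 0.4, -0.5]
grip_width: 0.0514
grasp_force: 62.7
```

Call:
drive_tool([
  [[0, -34, 0], [0, 0, 0], 0],
  [[10, -33, 0], [0, 0, 0], 0],
  [[30, 0, 0], [0, 0, 0], 0],
  [[28, 0, -20], [0, 0, 0], 0],
  [[0, 0, -30], [0, 0, 0], 0],
  [[0, 0, 0], [0, 0, 0], 0],
  [[0, 0, 0], [0, 0, 0], 0],
])

```text
clock: 8.45
eef_pos: [0.5249, -0.2052, 0.0389]
tool_rot: [0.999, -0.053, -0.004, -0.01]
ft_force: [0.3, 0.6, -1.2]
grip_width: 0.0512
grasp_force: 63.0
```

```bash
python3 - <<'E'
from h import *
o=get_obs(); e=o['eef_pos']; q=o['tool_rot']; print(e,2*np.arctan2(q[1],q[0]),q,o['ft_force'])
j=np.array([.543,-.1904]); print('jig',Rz(.133)[:2,:2]@(e[:2]-j)*1e3)
E
```

```text
[ 0.52492978 -0.20520208  0.03885   ] -0.10682977432955977 [ 0.99851886 -0.05338656 -0.00441394 -0.00951184] [ 0.28679651  0.62130425 -1.16833597]
jig [-15.9477603  -17.06761585]
```

```bash
cat >> h.py <<'E'
from scipy.spatial.transform import Rotation as R
def turn(yaw,pitch=0):  # world rotvec deg to reach tool x at yaw, tilted by pitch about jig y
    o=get_obs(); T=R.from_euler('z',yaw)*R.from_euler('y',pitch)*R.from_euler('x',np.pi)
    return (T*R.from_quat(o['tool_rot']).inv()).as_rotvec(degrees=True)
def jig(e): 
    v=Rz(.133)@(np.asarray(e)-[.543,-.1904,0])*1e3; return v.round(1)
def world(v): return np.asarray(v)/1e3@Rz(-.133).T+[.543,-.1904,0]
E
python3 - <<'E'
from h import *
print(turn(-.133).round(2), get_obs()['eef_pos'])
E
```

```text
[-1.12 -0.43 -1.5 ] [ 0.52492978 -0.20520208  0.03885   ]
```

Call:
drive_tool([
  [[2, 12, 0], [-1.1, -0.4, -1.5], 0],
  [[0, 0, -15], [0, 0, 0], 0],
  [[0, 0, -14], [0, 0, 0], 0],
  [[0, 0, -6], [0, 0, 0], 0],
  [[0, 0, 0], [0, 0, 0], 0],
  [[0, 0, 0], [0, 0, 0], 0],
])

```text
clock: 8.95
eef_pos: [0.5305, -0.1947, 0.0085]
tool_rot: [0.998, -0.066, 0.004, 0.001]
ft_force: [0.2, 0.2, -0.6]
grip_width: 0.0512
grasp_force: 63.0
```

```bash
python3 - <<'E'
from h import *
o=get_obs(); print(turn(-.133).round(2), o['eef_pos'],jig(o['eef_pos']),o['ft_force'])
E
```

```text
[0.2  0.49 0.  ] [ 0.53049998 -0.19471322  0.00846195] [-11.8  -5.9   8.5] [ 0.15382703  0.23915265 -0.58455466]
```

Call:
drive_tool([
  [[0, 0, -4], [0, 0, 0], 0],
  [[0, 0, 0], [0, 0, 0], 0],
  [[0, 0, 0], [0, 0, 0], 0],
  [[0, 0, 0], [0, 0, 0], 0],
])

```text
clock: 9.28
eef_pos: [0.5311, -0.1949, 0.0044]
tool_rot: [0.998, -0.066, 0.005, 0.002]
ft_force: [0.8, -0.1, -1.3]
grip_width: 0.0512
grasp_force: 63.0
```

Call:
drive_tool([
  [[0, 0, -2], [0, 0, 0], 0],
  [[0, 0, 0], [0, 0, 0], 0],
  [[0, 0, 0], [0, 0, 0], 0],
])

```text
clock: 9.53
eef_pos: [0.5307, -0.1947, 0.0018]
tool_rot: [0.998, -0.066, 0.004, 0.001]
ft_force: [0.6, 1.4, -0.6]
grip_width: 0.0512
grasp_force: 63.0
```

Call:
drive_tool([
  [[0, 0, -2], [0, 0, 0], 0],
  [[0, 0, 0], [0, 0, 0], 0],
  [[0, 0, -1], [0, 0, 0], 0],
  [[0, 0, 0], [0, 0, 0], 0],
  [[0, 0, 0], [0, 0, 0], 0],
])

```text
clock: 9.95
eef_pos: [0.5307, -0.1947, -0.0012]
tool_rot: [0.998, -0.066, 0.004, 0.001]
ft_force: [0.5, 0.9, -1.2]
grip_width: 0.0511
grasp_force: 63.0
```

Call:
drive_tool([
  [[0, 0, -1], [0, 0, 0], 0],
  [[0, 0, 0], [0, 0, 0], 0],
  [[0, 0, 0], [0, 0, 0], 0],
])

```text
clock: 10.2
eef_pos: [0.531, -0.1948, -0.0019]
tool_rot: [0.998, -0.066, 0.005, 0.002]
ft_force: [-0.0, 1.3, 0.8]
grip_width: 0.0513
grasp_force: 63.4
```

Call:
drive_tool([
  [[0, 0, -1], [0, 0, 0], 0],
  [[0, 0, 0], [0, 0, 0], 0],
  [[0, 0, 0], [0, 0, 0], 0],
])

```text
clock: 10.45
eef_pos: [0.5311, -0.1948, -0.0021]
tool_rot: [0.998, -0.066, 0.005, 0.002]
ft_force: [-1.3, 0.4, 6.1]
grip_width: 0.051
grasp_force: 64.0
```

Call:
drive_tool([
  [[0, 0, 0], [0, 0, 0], 1],
  [[0, 0, 0], [0, 0, 0], 1],
  [[0, 0, 0], [0, 0, 0], 1],
  [[0, 0, 0], [0, 0, 0], 1],
  [[0, 0, 0], [0, 0, 0], 1],
  [[0, 0, 0], [0, 0, 0], 1],
])

```text
clock: 10.95
eef_pos: [0.5307, -0.1947, -0.0033]
tool_rot: [0.998, -0.066, 0.004, 0.001]
ft_force: [-0.5, -0.0, -0.4]
grip_width: 0.0854
grasp_force: 0.0
```

Call:
drive_tool([
  [[-1, 0, 15], [0, 0, 0], 1],
  [[-1, 0, 30], [0, 0, 0], 1],
  [[-1, 0, 40], [0, 0, 0], 1],
  [[-5, 0, 40], [0, 0, 0], 0],
  [[-5, 0, 20], [0, 0, 0], 0],
  [[0, 0, 0], [0, 0, 0], 0],
  [[0, 0, 0], [0, 0, 0], 0],
])

```text
clock: 11.53
eef_pos: [0.5188, -0.1952, 0.1436]
tool_rot: [0.998, -0.066, 0.006, 0.002]
ft_force: [-0.3, 0.1, -1.2]
grip_width: 0.0389
grasp_force: 0.0
```

```bash
python3 - <<'E'
from h import *
o=get_obs(); print(o['clock'],turn(-.133).round(2), o['eef_pos'],jig(o['eef_pos']),o['ft_force'],o['grip_width'])
p=camera('wrist')
s=silhouettes('heel',p); print([(x['conf'],x['bbox']) for x in s][:3])
# top-face corners from wrist -> fit pose
P=np.array([[45,26,44],[45,-26,44],[-21,26,44],[-21,-26,44],[45,26,0],[45,-26,0],[-45,0,10]])/1e3
h=np.array([-21.8,-6]); print(fproj(p,world((P*1e3)+[h[0],h[1],24])).round())
v=camera('scene'); s=silhouettes('heel',v)
for x in s[:4]:
    b=x['bbox']
    print(x['conf'],b,p['image'].shape, v['image'][x['region']].mean(0).round())
cv2.imwrite('pics/a.png',np.vstack([cv2.resize(p['image'][:,:,::-1],(400,300)),cv2.resize(v['image'][90:290,60:326,::-1],(400,300))]))
E
```

```text
11.5333 [0.28 0.71 0.  ] [ 0.51880457 -0.19515916  0.14359712] [-23.4  -7.9 143.6] [-0.33349643  0.09998131 -1.16789009] 0.038903526632760574
[(0.96, [0.0, 337.8, 51.2, 403.6]), (0.9, [276.6, 164.5, 356.0, 274.9]), (0.79, [48.4, 365.5, 96.9, 409.5])]
[[281. 169.]
 [357. 169.]
 [284. 260.]
 [355. 260.]
 [287. 164.]
 [352. 164.]
 [320. 273.]]
0.83 [271.7, 190.2, 329.5, 243.5] (480, 640, 3) [ 24.  59. 124.]
0.81 [425.7, 192.2, 487.4, 243.1] (480, 640, 3) [ 20.  54. 114.]
0.73 [379.9, 149.2, 414.3, 192.6] (480, 640, 3) [ 25.  59. 122.]
0.61 [439.0, 280.5, 476.9, 324.5] (480, 640, 3) [140.  86.  45.]
```

View pics/a.png

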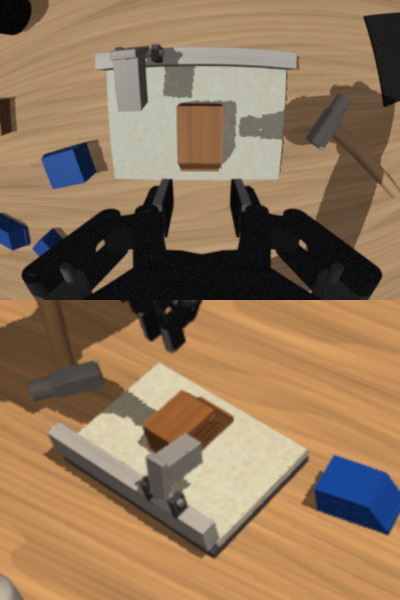

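The heel lies flat on the bed, squared to the jig and tall end to the fence, with the stop clear. Next, move the closed fingertips behind the stop.

Call:
drive_tool([
  [[0, 10, 6], [0.3, 0.7, 0], 0],
  [[25, 10, 0], [0, 0, 0], 0],
  [[28, 10, 0], [0, 0, 0], 0],
  [[28, 10, 0], [0, 0, 0], 0],
  [[28, 10, 0], [0, 0, 0], 0],
  [[28, 0, 0], [0, 0, 0], 0],
  [[0, 0, 0], [0, 0, 0], 0],
  [[0, 0, 0], [0, 0, 0], 0],
])

```text
clock: 12.4
eef_pos: [0.6546, -0.1439, 0.1441]
tool_rot: [0.998, -0.066, -0.004, -0.001]
ft_force: [-0.7, -0.6, -0.0]
grip_width: -0.0002
grasp_force: 0.0
```

```bash
python3 - <<'E'
from h import *
o=get_obs(); print(o['clock'],turn(-.133).round(2), o['eef_pos'],jig(o['eef_pos']),o['ft_force'],o['grip_width'])
for a in (1.5,1.3,1.1,.9,.7,.5,.3,.15,0):
    c,s=np.cos(a),np.sin(a); w=world([92-40*c+8*s,60,44+40*s+8*c])*1e3; print(a,w.round(1))
print((world([107,60,81])*1e3).round(1))
p=camera('scene'); save(p,'z.png')
for s in silhouettes('flip_stop',p)[:2]:
    print(s['conf'],s['bbox'])
E
```

```text
12.4 [-0.15 -0.49 -0.08] [ 0.65462981 -0.14392796  0.14414152] [104.5  60.9 144.1] [-0.6951736  -0.58984215 -0.01474895] -0.00023730828438901967
1.5 [ 647.2 -143.8   84.5]
1.3 [ 639.2 -142.7   84.7]
1.1 [ 631.2 -141.7   83.3]
0.9 [ 623.7 -140.7   80.3]
0.7 [ 616.9 -139.8   75.9]
0.5 [ 611.2 -139.    70.2]
0.3 [ 606.6 -138.4   63.5]
0.15 [ 604.1 -138.    57.9]
0 [ 602.5 -137.8   52. ]
[ 657.  -145.1   81. ]
0.89 [157.1, 180.6, 194.2, 226.0]
```

Call:
drive_tool([
  [[3, -1, -25], [0, 0, 0], 0],
  [[0, 0, -25], [0, 0, 0], 0],
  [[0, 0, -12], [0, 0, 0], 0],
  [[0, 0, 0], [0, 0, 0], 0],
  [[0, 0, 0], [0, 0, 0], 0],
  [[0, 0, 0], [0, 0, 0], 0],
])

```text
clock: 13.0
eef_pos: [0.658, -0.1462, 0.0877]
tool_rot: [0.998, -0.067, -0.001, -0.001]
ft_force: [-0.5, -0.6, 0.2]
grip_width: 0.0001
grasp_force: 0.0
```

Call:
drive_tool([
  [[-6, 1, -3], [0, 0, 0], 0],
  [[-5, 0.5, 0], [0, 0, 0], 0],
  [[-4, 0.5, 0], [0, 0, 0], 0],
  [[-4, 0.5, 0], [0, 0, 0], 0],
  [[-4, 0.5, -0.6], [0, 0, 0], 0],
  [[-4, 0.5, -0.8], [0, 0, 0], 0],
  [[0, 0, 0], [0, 0, 0], 0],
])

```text
clock: 13.58
eef_pos: [0.6304, -0.1422, 0.0821]
tool_rot: [0.998, -0.066, -0.001, -0.001]
ft_force: [1.0, 0.5, 1.4]
grip_width: -0.0001
grasp_force: 0.5
```

Call:
drive_tool([
  [[-3.8, 0.5, -1.5], [0, 0, 0], 0],
  [[-3.7, 0.5, -1.7], [0, 0, 0], 0],
  [[-3.5, 0.5, -2.2], [0, 0, 0], 0],
  [[-3.4, 0.4, -2.4], [0, 0, 0], 0],
  [[0, 0, 0], [0, 0, 0], 0],
])

```text
clock: 14.0
eef_pos: [0.6149, -0.1401, 0.0727]
tool_rot: [0.998, -0.066, -0.003, -0.001]
ft_force: [0.1, 0.2, -0.2]
grip_width: -0.0001
grasp_force: 0.0
```

```bash
python3 - <<'E'
from h import *
o=get_obs(); print(o['clock'], o['eef_pos'],jig(o['eef_pos']),o['ft_force'])
p=camera('scene'); r=silhouettes('flip_stop',p)
for s in r[:2]:
    print(s['conf'],s['bbox'])
    for a in (1.4,1.2,1,.8,.6,.4):
        m=mask(p,stop(a),[.543,-.1904,-.133]); k=s['region']; print(a,round(float(np.minimum(m,k).sum()/np.maximum(m,k).sum()),3))
E
```

```text
14.0 [ 0.61489662 -0.14005717  0.07273004] [64.6 59.4 72.7] [ 0.12867674  0.18118567 -0.16013679]
0.61 [159.0, 191.2, 201.1, 226.2]
1.4 0.336
1.2 0.399
1 0.48
0.8 0.596
0.6 0.683
0.4 0.587
```

Call:
drive_tool([
  [[-3.3, 0.4, -3.2], [0, 0, 0], 0],
  [[-2.6, 0.4, -3.4], [0, 0, 0], 0],
  [[-2.4, 0.4, -3.6], [0, 0, 0], 0],
  [[-2, 0.3, -3.5], [0, 0, 0], 0],
  [[-1.2, 0.2, -3], [0, 0, 0], 0],
  [[0, 0, 0], [0, 0, 0], 0],
  [[0, 0, 0], [0, 0, 0], 0],
])

```text
clock: 14.68
eef_pos: [0.6044, -0.1384, 0.0564]
tool_rot: [0.998, -0.066, -0.002, -0.001]
ft_force: [-0.1, -0.3, 0.1]
grip_width: -0.0002
grasp_force: 0.0
```

Call:
drive_tool([
  [[-1, 0, -2], [0, 0, 0], 0],
  [[-0.5, 0, -2], [0, 0, 0], 0],
  [[0, 0, 0], [0, 0, 0], 0],
  [[0, 0, 0], [0, 0, 0], 0],
])

```text
clock: 15.02
eef_pos: [0.6032, -0.1386, 0.0528]
tool_rot: [0.998, -0.066, -0.002, -0.001]
ft_force: [-0.2, 0.4, 0.6]
grip_width: 0.0
grasp_force: 0.0
```

Call:
drive_tool([
  [[0, 0, -1], [0, 0, 0], 0],
  [[0, 0, -1], [0, 0, 0], 0],
  [[0, 0, 0], [0, 0, 0], 0],
  [[0, 0, 0], [0, 0, 0], 0],
])

```text
clock: 15.35
eef_pos: [0.6031, -0.1386, 0.0517]
tool_rot: [0.998, -0.066, -0.002, -0.001]
ft_force: [-2.6, 1.2, 5.2]
grip_width: -0.0
grasp_force: 2.7
```

Call:
drive_tool([
  [[0, 0, -1], [0, 0, 0], 0],
  [[0, 0, -1], [0, 0, 0], 0],
  [[0, 0, 0], [0, 0, 0], 0],
  [[0, 0, 0], [0, 0, 0], 0],
])

```text
clock: 15.68
eef_pos: [0.6032, -0.1386, 0.0516]
tool_rot: [0.998, -0.066, -0.001, -0.001]
ft_force: [-6.8, 2.3, 14.1]
grip_width: 0.0
grasp_force: 7.0
```

```bash
python3 - <<'E'
from h import *
o=get_obs(); print(o['clock'], o['eef_pos'],jig(o['eef_pos']),o['ft_force'])
p=camera('scene'); r=silhouettes('flip_stop',p)
for s in r[:1]:
    print(s['conf'],s['bbox'])
    for a in (.4,.2,.1,0):
        m=mask(p,stop(a),[.543,-.1904,-.133]); k=s['region']; print(a,round(float(np.minimum(m,k).sum()/np.maximum(m,k).sum()),3))
E
```

```text
15.6833 [ 0.60316602 -0.13863974  0.05156995] [52.8 59.3 51.6] [-6.79695015  2.26415451 14.09874444]
0.57 [162.4, 194.6, 196.5, 231.4]
0.4 0.428
0.2 0.566
0.1 0.608
0 0.618
```

Call:
drive_tool([
  [[0, 0, 30], [0, 0, 0], 0],
  [[0, 0, 40], [0, 0, 0], 0],
  [[-30, -9, 0], [0, 0, 0], 0],
  [[-31, -9, 0], [0, 0, 0], 0],
  [[-31, -9, 0], [0, 0, 0], 0],
  [[-31, -9, 0], [0, 0, 0], 0],
  [[-31, -9, 0], [0, 0, 0], 0],
  [[0, 0, 0], [0, 0, 0], 0],
])

```text
clock: 16.45
eef_pos: [0.443, -0.1839, 0.1182]
tool_rot: [0.998, -0.068, -0.005, -0.001]
ft_force: [-1.2, 0.6, -0.3]
grip_width: -0.0001
grasp_force: 0.0
```

```bash
cat >> h.py <<'E'
def heelfit(view='top',q0=(-22,-6)):
    p=camera(view); w=world([q0[0],q0[1],0])
    L=[s for s in silhouettes('heel',p) if s['conf']>.2]; c=proj(p,w+[0,0,.046])[0]
    L=[s for s in L if np.hypot(np.mean(s['bbox'][::2])-c[0],np.mean(s['bbox'][1::2])-c[1])<20]
    if not L: return None
    H=[B+[0,0,.024] for B in HEEL]
    r=fit([(p,L[0]['region'].astype(np.float32))],lambda q:H,[w[0],w[1],-.133],[.006,.006,.06])
    return L[0]['conf'],jig([r.x[0],r.x[1],0]),r.x[2]+.133,r.fun
E
python3 - <<'E'
from h import *
o=get_obs(); print(o['clock'], turn(-.133).round(2),o['eef_pos'],jig(o['eef_pos']),o['ft_force'])
print(heelfit('top'),heelfit('scene'))
for n in ('top','scene'):
    p=camera(n)
    for s in silhouettes('flip_stop',p)[:1]:
      k=s['region']; print(n,s['conf'],[(a,round(float(np.minimum(m,k).sum()/np.maximum(m,k).sum()),3)) for a in (.4,.2,.1,0) for m in [mask(p,stop(a),[.543,-.1904,-.133])]])
E
```

```text
16.45 [-0.15 -0.54  0.19] [ 0.44296477 -0.18386618  0.1182166 ] [-100.    -6.8  118.2] [-1.22158538  0.58117267 -0.29500979]
(0.91, array([-22.2,  -7.3,   0. ]), np.float64(-0.017775733851128683), np.float64(0.06205970048904419)) (0.59, array([-23.1,  -3.8,   0. ]), np.float64(-0.017569663882564396), np.float64(0.08240288496017456))
top 0.6 [(0.4, 0.07), (0.2, 0.065), (0.1, 0.062), (0, 0.059)]
scene 0.73 [(0.4, 0.588), (0.2, 0.71), (0.1, 0.737), (0, 0.747)]
```

Call:
drive_tool([
  [[0, 0, -38], [-0.2, -0.5, 0.2], 0],
  [[0, 0, -38], [0, 0, 0], 0],
  [[0, 0, -35], [0, 0, 0], 0],
  [[0, 0, -13], [0, 0, 0], 0],
  [[0, 0, 0], [0, 0, 0], 0],
  [[8, -1, 0], [0, 0, 0], 0],
  [[8, -1, 0], [0, 0, 0], 0],
  [[4, -0.5, 0], [0, 0, 0], 0],
])

```text
clock: 17.52
eef_pos: [0.4734, -0.1872, -0.003]
tool_rot: [0.998, -0.064, 0.005, 0.002]
ft_force: [0.1, -0.6, -0.5]
grip_width: 0.0002
grasp_force: 0.0
```

Call:
drive_tool([
  [[6, -0.8, 0], [0, 0, 0], 0],
  [[6, -0.8, 0], [0, 0, 0], 0],
  [[6, -0.8, 0], [0, 0, 0], 0],
  [[6, -0.8, 0], [0, 0, 0], 0],
  [[6, -0.8, 0], [0, 0, 0], 0],
  [[0, 0, 0], [0, 0, 0], 0],
  [[0, 0, 0], [0, 0, 0], 0],
])

```text
clock: 18.1
eef_pos: [0.5006, -0.1904, -0.0044]
tool_rot: [0.998, -0.065, 0.004, 0.001]
ft_force: [-0.1, -0.4, -0.2]
grip_width: 0.0003
grasp_force: 0.0
```

```bash
python3 - <<'E'
from h import *
o=get_obs(); print(o['clock'], turn(-.133).round(2),o['eef_pos'],jig(o['eef_pos']),o['ft_force'])
print(heelfit('top',(5,-6)),heelfit('scene',(5,-6)))
E
```

```text
18.1 [ 0.14  0.4  -0.22] [ 0.50057801 -0.19041614 -0.00435591] [-42.   -5.6  -4.4] [-0.09794961 -0.37195875 -0.17107133]
(0.68, array([17.7, -5.7,  0. ]), np.float64(-0.049485885116674816), np.float64(0.24679899215698242)) (0.6, array([12.8, -4.4,  0. ]), np.float64(-0.011350439358504744), np.float64(0.1565701961517334))
```

Call:
drive_tool([
  [[4, -0.5, 0], [0, 0, 0], 0],
  [[3, -0.4, 0], [0, 0, 0], 0],
  [[0, 0, 0], [0, 0, 0], 0],
  [[-15, 2, 10], [0, 0, 0], 0],
  [[-25, 3, 30], [0, 0, 0], 0],
  [[0, -36, 36], [0, 0, 0], 0],
  [[0, -30, 20], [0, 0, 0], 0],
  [[0, 0, 0], [0, 0, 0], 0],
])

```text
clock: 18.97
eef_pos: [0.4699, -0.2514, 0.0897]
tool_rot: [0.998, -0.067, 0.008, 0.004]
ft_force: [2.3, -0.1, 0.4]
grip_width: -0.0
grasp_force: 0.0
```

```bash
python3 - <<'E'
from h import *
o=get_obs(); print(o['clock'], turn(-.133).round(2),o['eef_pos'],jig(o['eef_pos']),o['ft_force'])
print(heelfit('top',(20,-6)),heelfit('scene',(20,-6)))
E
```

```text
18.9667 [0.53 0.85 0.02] [ 0.46991198 -0.25139033  0.08966444] [-64.4 -70.1  89.7] [ 2.34552875 -0.06299239  0.37811986]
(0.68, array([20.3, -6.8,  0. ]), np.float64(-0.00596593326625372), np.float64(0.04713338613510132)) (0.79, array([18.1, -3.9,  0. ]), np.float64(-0.02253708228891793), np.float64(0.21602678298950195))
```

Call:
drive_tool([
  [[35, -5, 0], [0.5, 0.8, 0], 0],
  [[35, -5, 0], [0, 0, 0], 0],
  [[35, -5, 0], [0, 0, 0], 0],
  [[0, 0, -30], [0, 0, 0], 0],
  [[0, 0, -30], [0, 0, 0], 0],
  [[0, 0, -25], [0, 0, 0], 0],
  [[0, 0, 0], [0, 0, 0], 0],
  [[0, 0, 0], [0, 0, 0], 0],
])

```text
clock: 19.83
eef_pos: [0.5689, -0.2582, -0.0035]
tool_rot: [0.998, -0.064, -0.008, -0.005]
ft_force: [-0.3, -1.1, 0.9]
grip_width: 0.0001
grasp_force: 0.0
```

```bash
python3 - <<'E'
from h import *
o=get_obs(); print(o['clock'], turn(-.133).round(2),o['eef_pos'],jig(o['eef_pos']),o['ft_force'])
E
```

```text
19.8333 [-0.58 -0.88 -0.29] [ 0.56893302 -0.25823653 -0.00345469] [ 34.7 -63.8  -3.5] [-0.29641016 -1.06042348  0.92419532]
```

Call:
drive_tool([
  [[5, 0, 4], [-0.5, -0.8, 0], 0],
  [[1, 8, 0], [0, 0, 0], 0],
  [[1, 8, 0], [0, 0, 0], 0],
  [[1, 7, 0], [0, 0, 0], 0],
  [[1, 7, 0], [0, 0, 0], 0],
  [[1, 7, 0], [0, 0, 0], 0],
  [[0, 0, 0], [0, 0, 0], 0],
  [[0, 0, 0], [0, 0, 0], 0],
])

```text
clock: 20.5
eef_pos: [0.5815, -0.2228, 0.0036]
tool_rot: [0.998, -0.064, 0.003, 0.001]
ft_force: [0.2, 0.4, 0.2]
grip_width: -0.0004
grasp_force: 0.0
```

```bash
python3 - <<'E'
from h import *
o=get_obs(); print(o['clock'], turn(-.133).round(2),o['eef_pos'],jig(o['eef_pos']),o['ft_force'])
print(heelfit('top',(20,10)),heelfit('scene',(20,10)))
E
```

```text
20.5 [ 0.11  0.3  -0.27] [ 0.5814846  -0.22277586  0.00361873] [ 42.4 -27.    3.6] [0.15496161 0.35716237 0.21195936]
(0.95, array([12.5, 11.2,  0. ]), np.float64(0.09475188607925196), np.float64(0.19127345085144043)) (0.84, array([13.8, 12.9,  0. ]), np.float64(0.08403729587192049), np.float64(0.37587523460388184))
```

Call:
drive_tool([
  [[0.7, 5, 0], [0, 0, 0], 0],
  [[0.7, 4, 0], [0, 0, 0], 0],
  [[0, 0, 0], [0, 0, 0], 0],
  [[0, 0, 0], [0, 0, 0], 0],
])

```text
clock: 21.03
eef_pos: [0.581, -0.2176, 0.0035]
tool_rot: [0.998, -0.066, 0.001, 0.004]
ft_force: [-4.2, -7.4, 0.7]
grip_width: 0.0002
grasp_force: 3.9
```

Call:
drive_tool([
  [[0.3, 2, 0], [0, 0, 0], 0],
  [[0, 0, 0], [0, 0, 0], 0],
  [[0, 0, 0], [0, 0, 0], 0],
])

```text
clock: 21.28
eef_pos: [0.5806, -0.2174, 0.0035]
tool_rot: [0.998, -0.066, 0.001, 0.005]
ft_force: [-5.8, -11.8, 2.7]
grip_width: -0.0
grasp_force: 5.8
```

```bash
python3 - <<'E'
from h import *
o=get_obs(); print(o['clock'], turn(-.133).round(2),o['eef_pos'],jig(o['eef_pos']),o['ft_force'])
print(heelfit('top',(20,18)),heelfit('scene',(20,18)))
E
```

```text
21.2833 [0.6  0.05 0.  ] [ 0.58057206 -0.21737203  0.00353689] [ 40.8 -21.8   3.5] [ -5.77044508 -11.83384992   2.71779069]
(0.96, array([14.1, 13.2,  0. ]), np.float64(0.11119535002169495), np.float64(0.22907620668411255)) (0.81, array([13.6, 18.1,  0. ]), np.float64(0.18676932023152404), np.float64(0.4275708794593811))
```

Call:
drive_tool([
  [[0, -10, 0], [0, 0, 0], 0],
  [[0, -25, 0], [0, 0, 0], 0],
  [[-10, -15, 30], [0, 0, 0], 0],
  [[-25, 0, 30], [0, 0, 0], 0],
  [[-35, 0, 10], [0, 0, 0], 0],
  [[-35, 0, 0], [0, 0, 0], 0],
  [[0, 0, 0], [0, 0, 0], 0],
])

```text
clock: 22.07
eef_pos: [0.4702, -0.2606, 0.0727]
tool_rot: [0.998, -0.066, -0.001, -0.001]
ft_force: [-1.2, 0.5, -1.4]
grip_width: -0.0003
grasp_force: 0.0
```

```bash
python3 - <<'E'
from h import *
o=get_obs(); print(o['clock'], turn(-.133).round(2),o['eef_pos'],jig(o['eef_pos']),o['ft_force'])
print(heelfit('top',(20,18)),heelfit('scene',(20,18)))
t=camera('top');w=camera('wrist'); a=cv2.resize(t['image'][180:310,380:540,::-1],(640,520),interpolation=cv2.INTER_CUBIC)
cv2.imwrite('pics/b.png',cv2.resize(np.hstack([a,w['image'][:,:,::-1][:480].copy() if 0 else cv2.resize(w['image'][:,:,::-1],(693,520))]),(800,312)))
E
```

```text
22.0667 [-0.11 -0.14 -0.04] [ 0.47017095 -0.260609    0.07273592] [-62.9 -79.2  72.7] [-1.21854833  0.52723586 -1.37939604]
(0.59, array([15. , 12.7,  0. ]), np.float64(0.1600851379229972), np.float64(0.0852670669555664)) (0.98, array([13.1, 15. ,  0. ]), np.float64(0.10004013680073336), np.float64(0.35312509536743164))
```

View pics/b.png

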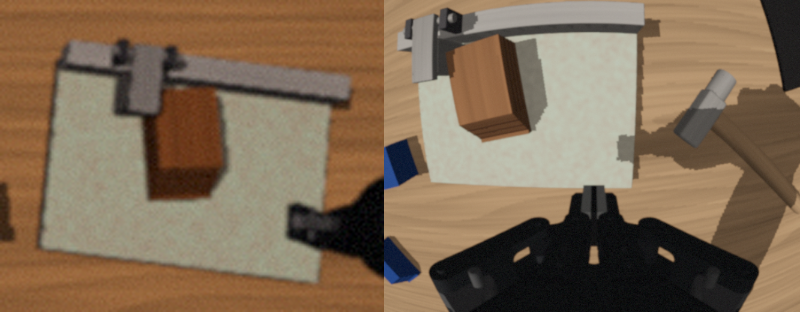

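The stop is fully down. The block is twisted about +0.13 rad, with its front-left corner on the stop. I'll push its rear right side to square it.

Call:
drive_tool([
  [[33, 8, 0], [0, 0, 0], 0],
  [[33, 8, 0], [0, 0, 0], 0],
  [[0, 0, -30], [0, 0, 0], 0],
  [[0, 0, -30], [0, 0, 0], 0],
  [[0, 0, -8], [0, 0, 0], 0],
  [[1, 8, 0], [0, 0, 0], 0],
  [[1, 8, 0], [0, 0, 0], 0],
  [[0, 0, 0], [0, 0, 0], 0],
])

```text
clock: 23.03
eef_pos: [0.5475, -0.2292, 0.0069]
tool_rot: [0.998, -0.064, 0.004, 0.001]
ft_force: [0.5, 0.6, -0.2]
grip_width: 0.0
grasp_force: 0.0
```

```bash
python3 - <<'E'
from h import *
o=get_obs(); print(o['clock'], turn(-.133).round(2),o['eef_pos'],jig(o['eef_pos']),o['ft_force'])
E
```

```text
23.0333 [ 0.1   0.42 -0.3 ] [ 0.54750837 -0.2291653   0.00692416] [  9.6 -37.8   6.9] [ 0.50359723  0.63397766 -0.20938023]
```

Call:
drive_tool([
  [[-5, 5, 0], [0, 0, 0], 0],
  [[0.6, 5, 0], [0, 0, 0], 0],
  [[0.6, 4, 0], [0, 0, 0], 0],
  [[0.5, 3, 0], [0, 0, 0], 0],
  [[0, 0, 0], [0, 0, 0], 0],
  [[0, 0, 0], [0, 0, 0], 0],
])

```text
clock: 23.53
eef_pos: [0.5431, -0.2134, 0.0058]
tool_rot: [0.998, -0.065, 0.003, 0.001]
ft_force: [0.5, -0.3, -0.5]
grip_width: 0.0002
grasp_force: 0.0
```

```bash
python3 - <<'E'
from h import *
o=get_obs(); print(o['clock'], turn(-.133).round(2),o['eef_pos'],jig(o['eef_pos']),o['ft_force'])
print(heelfit('top',(20,18)),heelfit('scene',(20,18)))
E
```

```text
23.5333 [ 0.12  0.34 -0.22] [ 0.54308537 -0.21339905  0.00584988] [  3.1 -22.8   5.8] [ 0.52694696 -0.26049899 -0.53183952]
(0.95, array([16.7, 17.9,  0. ]), np.float64(0.024114226483854556), np.float64(0.22525638341903687)) (0.88, array([15.8, 21.1,  0. ]), np.float64(0.046403372681701416), np.float64(0.36251604557037354))
```

Call:
drive_tool([
  [[0.3, 2, 0], [0, 0, 0], 0],
  [[0.3, 2, 0], [0, 0, 0], 0],
  [[0, 0, 0], [0, 0, 0], 0],
  [[0, 0, 0], [0, 0, 0], 0],
])

```text
clock: 24.07
eef_pos: [0.5434, -0.2093, 0.0054]
tool_rot: [0.998, -0.065, 0.003, 0.001]
ft_force: [-0.9, -0.6, -0.2]
grip_width: 0.0001
grasp_force: 0.0
```

Call:
drive_tool([
  [[0.2, 1.5, 0], [0, 0, 0], 0],
  [[0, 0, 0], [0, 0, 0], 0],
  [[0, 0, 0], [0, 0, 0], 0],
])

```text
clock: 24.32
eef_pos: [0.5431, -0.2083, 0.0054]
tool_rot: [0.998, -0.065, 0.002, 0.001]
ft_force: [-2.1, -1.8, 1.1]
grip_width: 0.0001
grasp_force: 1.1
```

```bash
python3 - <<'E'
from h import *
o=get_obs(); print(o['clock'], turn(-.133).round(2),o['eef_pos'],jig(o['eef_pos']),o['ft_force'])
print(heelfit('top',(20,18)),heelfit('scene',(20,18)))
E
```

```text
24.3167 [ 0.14  0.25 -0.19] [ 0.5431165  -0.20833461  0.00541293] [  2.5 -17.8   5.4] [-2.13756278 -1.79035486  1.11849236]
(0.6, array([17.6, 20.4,  0. ]), np.float64(-0.02678622987927559), np.float64(0.24346423149108887)) (0.58, array([16.4, 23.8,  0. ]), np.float64(-0.053746414260820496), np.float64(0.35891562700271606))
```

Call:
drive_tool([
  [[-1, -8, 0], [0, 0, 0], 0],
  [[-2, -15, 10], [0, 0, 0], 0],
  [[0, 0, 40], [0, 0, 0], 0],
  [[-24, 10, 25], [0, 0, 0], 0],
  [[-24, 30, 0], [0, 0, 0], 0],
  [[0, 30, 0], [0, 0, 0], 0],
  [[0, 0, -20], [0, 0, 0], 0],
  [[0, 0, 0], [0, 0, 0], 0],
])

```text
clock: 25.18
eef_pos: [0.4911, -0.1592, 0.0588]
tool_rot: [0.998, -0.064, 0.002, -0.0]
ft_force: [-1.2, -0.7, -0.2]
grip_width: 0.0002
grasp_force: 0.0
```

```bash
python3 - <<'E'
from h import *
o=get_obs(); print(o['clock'], turn(-.133).round(2),o['eef_pos'],jig(o['eef_pos']),o['ft_force'])
print(heelfit('top',(20,18)),heelfit('scene',(20,18)))
E
```

```text
25.1833 [-0.    0.17 -0.34] [ 0.49110382 -0.15915314  0.05884537] [-55.6  24.1  58.8] [-1.21306177 -0.73635275 -0.24597171]
(0.67, array([18.3, 19.7,  0. ]), np.float64(-0.05596240774616068), np.float64(0.11794549226760864)) (0.69, array([17.1, 23.5,  0. ]), np.float64(-0.022492384111775177), np.float64(0.3650723695755005))
```

Call:
drive_tool([
  [[0, -3, -30], [0, 0, 0], 0],
  [[0, 0, -30], [0, 0, 0], 0],
  [[0, 0, -5], [0, 0, 0], 0],
  [[0, 0, 0], [0, 0, 0], 0],
  [[7, -0.9, 0], [0, 0, 0], 0],
  [[7, -0.9, 0], [0, 0, 0], 0],
  [[5, -0.7, 0], [0, 0, 0], 0],
  [[0, 0, 0], [0, 0, 0], 0],
])

```text
clock: 26.05
eef_pos: [0.515, -0.1673, -0.0027]
tool_rot: [0.998, -0.065, 0.005, 0.001]
ft_force: [0.3, -0.4, -0.5]
grip_width: 0.0002
grasp_force: 0.0
```

Call:
drive_tool([
  [[3, -0.4, 0], [0, 0, 0], 0],
  [[2, -0.3, 0], [0, 0, 0], 0],
  [[0, 0, 0], [0, 0, 0], 0],
  [[0, 0, 0], [0, 0, 0], 0],
])

```text
clock: 26.38
eef_pos: [0.5167, -0.1673, -0.0036]
tool_rot: [0.998, -0.065, 0.003, 0.001]
ft_force: [-2.7, 0.1, 5.2]
grip_width: -0.0005
grasp_force: 2.7
```

```bash
python3 - <<'E'
from h import *
o=get_obs(); print(o['clock'], turn(-.133).round(2),o['eef_pos'],jig(o['eef_pos']),o['ft_force'])
E
```

```text
26.3833 [ 0.13  0.32 -0.21] [ 0.51668054 -0.16729772 -0.00361097] [-29.2  19.4  -3.6] [-2.72749473  0.09350152  5.17568712]
```

Call:
drive_tool([
  [[-10, 1, 4], [0, 0, 0], 0],
  [[-10, 1, 20], [0, 0, 0], 0],
  [[0, -20, 35], [0, 0, 0], 0],
  [[5, -35, 10], [0, 0, 0], 0],
  [[10, -28, 0], [0, 0, 0], 0],
  [[0, 0, 0], [0, 0, 0], 0],
])

```text
clock: 26.88
eef_pos: [0.514, -0.2534, 0.0666]
tool_rot: [0.998, -0.067, 0.006, 0.003]
ft_force: [-0.0, 0.1, -0.2]
grip_width: 0.0005
grasp_force: 0.0
```

```bash
python3 - <<'E'
from h import *
o=get_obs(); print(o['clock'], turn(-.133).round(2),o['eef_pos'],jig(o['eef_pos']),o['ft_force'])
print(heelfit('top',(22,20)),heelfit('scene',(22,20)))
E
```

```text
26.8833 [0.38 0.64 0.04] [ 0.51397345 -0.25344961  0.06658607] [-20.4 -66.3  66.6] [-0.04543315  0.0643535  -0.21068206]
(0.73, array([24.4, 20.1,  0. ]), np.float64(-0.0403341396924336), np.float64(0.11196714639663696)) (0.72, array([23.1, 24.7,  0. ]), np.float64(-0.05579419588298867), np.float64(0.44748455286026))
```

Call:
drive_tool([
  [[33, -4, 0], [0.4, 0.6, 0], 0],
  [[33, -4, -10], [0, 0, 0], 0],
  [[0, 0, -30], [0, 0, 0], 0],
  [[0, 0, -23], [0, 0, 0], 0],
  [[1, 10, 0], [0, 0, 0], 0],
  [[1, 10, 0], [0, 0, 0], 0],
  [[1, 10, 0], [0, 0, 0], 0],
  [[0, 0, 0], [0, 0, 0], 0],
])

```text
clock: 27.75
eef_pos: [0.5818, -0.2234, 0.0035]
tool_rot: [0.998, -0.063, -0.002, -0.003]
ft_force: [0.2, -0.1, 0.5]
grip_width: 0.0
grasp_force: 0.0
```

```bash
cat >> h.py <<'E'
def heelfit2(q0=(25,22)):  # both views, stop's occlusion taken out
    vs=[]; J=[.543,-.1904,-.133]; w=world([q0[0],q0[1],0]); H=[B+[0,0,.024] for B in HEEL]
    for n in ('top','scene'):
        p=camera(n); c=proj(p,w+[0,0,.046])[0]
        L=[s for s in silhouettes('heel',p) if np.hypot(np.mean(s['bbox'][::2])-c[0],np.mean(s['bbox'][1::2])-c[1])<20]
        if L: vs.append((p,L[0]['region'].astype(np.float32),1-mask(p,stop(0)+JIG[1:],J)))
    def cost(q):
        k=0
        for p,r,f in vs:
            m=mask(p,H,q)*f; r=r*f; k+=1-np.minimum(m,r).sum()/np.maximum(m,r).sum()
        return k/len(vs)
    q=[w[0],w[1],-.133]; sx=np.vstack([q]+[np.add(q,d) for d in ([.006,0,0],[0,.006,0],[0,0,.06])])
    r=minimize(cost,q,method='Nelder-Mead',options=dict(initial_simplex=sx,xatol=1e-4,fatol=1e-4))
    return len(vs),jig([*r.x[:2],0])[:2],round(r.x[2]+.133,3),round(r.fun,3)
E
python3 - <<'E'
from h import *
o=get_obs(); print(o['clock'], turn(-.133).round(2),o['eef_pos'],jig(o['eef_pos']),o['ft_force'])
print(heelfit2())
E
```

```text
27.75 [-0.31 -0.17 -0.39] [ 0.58175595 -0.22340667  0.00346354] [ 42.8 -27.6   3.5] [ 0.16503034 -0.07439527  0.47504088]
(2, array([24.8, 23.4]), np.float64(0.003), np.float64(0.1))
```

Call:
drive_tool([
  [[1, 4, 0], [0, 0, 0], 0],
  [[1, 3, 0], [0, 0, 0], 0],
  [[0, 0, 0], [0, 0, 0], 0],
  [[0, 0, 0], [0, 0, 0], 0],
])

```text
clock: 28.28
eef_pos: [0.5826, -0.2192, 0.0015]
tool_rot: [0.998, -0.065, -0.003, -0.002]
ft_force: [0.5, -0.1, -0.3]
grip_width: 0.0005
grasp_force: 0.0
```

Call:
drive_tool([
  [[0.3, 2, 0], [0, 0, 0], 0],
  [[0, 0, 0], [0, 0, 0], 0],
  [[0, 0, 0], [0, 0, 0], 0],
])

```text
clock: 28.53
eef_pos: [0.5828, -0.2172, 0.0014]
tool_rot: [0.998, -0.065, -0.003, -0.002]
ft_force: [-0.1, 0.1, -0.9]
grip_width: 0.0001
grasp_force: 0.0
```

Call:
drive_tool([
  [[0.3, 2, 0], [0, 0, 0], 0],
  [[0.2, 1, 0], [0, 0, 0], 0],
  [[0, 0, 0], [0, 0, 0], 0],
  [[0, 0, 0], [0, 0, 0], 0],
])

```text
clock: 28.87
eef_pos: [0.5834, -0.2141, 0.0015]
tool_rot: [0.998, -0.065, -0.003, -0.002]
ft_force: [-0.3, 0.4, 0.0]
grip_width: 0.0
grasp_force: 0.1
```

Call:
drive_tool([
  [[0.2, 1, 0], [0, 0, 0], 0],
  [[0, 0, 0], [0, 0, 0], 0],
  [[0, 0, 0], [0, 0, 0], 0],
])

```text
clock: 29.12
eef_pos: [0.5838, -0.214, 0.0016]
tool_rot: [0.998, -0.065, -0.002, -0.002]
ft_force: [-0.4, -3.5, -0.2]
grip_width: 0.0002
grasp_force: 1.6
```

Call:
drive_tool([
  [[0.1, 0.7, 0], [0, 0, 0], 0],
  [[0, 0, 0], [0, 0, 0], 0],
  [[0, 0, 0], [0, 0, 0], 0],
  [[-1, -8, 0], [0, 0, 0], 0],
  [[-2, -17, 10], [0, 0, 0], 0],
  [[0, 0, 40], [0, 0, 0], 0],
  [[-15, 0, 35], [0, 0, 0], 0],
  [[-35, 10, 10], [0, 0, 0], 0],
])

```text
clock: 29.78
eef_pos: [0.5374, -0.2303, 0.1022]
tool_rot: [0.998, -0.065, 0.004, -0.001]
ft_force: [2.0, -0.6, 1.7]
grip_width: -0.0002
grasp_force: 0.0
```

Call:
drive_tool([
  [[-34, 20, 0], [-0.9, -6.8, 0], 0],
  [[-30, 25, 0], [-0.9, -6.8, 0], 0],
  [[-20, 25, 0], [-0.9, -6.8, 0], 0],
  [[0, 5, 0], [-0.9, -6.8, 0], 0],
  [[0, 0, 0], [-0.9, -6.8, 0], 0],
  [[0, 0, 0], [-0.9, -6.8, 0], 0],
  [[0, 0, 0], [-0.6, -4.5, 0], 0],
  [[0, 0, 0], [0, 0, 0], 0],
])

```text
clock: 30.45
eef_pos: [0.4582, -0.1623, 0.0914]
tool_rot: [0.937, -0.062, 0.343, 0.018]
ft_force: [-0.5, 0.6, -1.6]
grip_width: -0.0
grasp_force: 0.0
```

```bash
python3 - <<'E'
from h import *
o=get_obs(); print(o['clock'], turn(-.133,-np.pi/4).round(2),o['eef_pos'],jig(o['eef_pos']),o['ft_force'],o['joint_pos'].round(2))
tz=R.from_quat(o['tool_rot']).as_matrix()[:,2]; print('tip',jig(o['eef_pos']-.036*tz),Rz(.133)@tz)
print(heelfit2())
E
```

```text
30.45 [-1.06 -4.78 -0.29] [ 0.45822926 -0.16226393  0.09138371] [-87.8  16.6  91.4] [-0.46718705  0.60794993 -1.63888065] [-0.51 -0.07 -0.97  0.01  0.25  2.84]
tip [-111.    16.3  118.9] [ 0.64438055  0.00873938 -0.76465504]
(2, array([25.2, 22.3]), np.float64(0.03), np.float64(0.064))
```

Call:
drive_tool([
  [[24, -1, -18], [0, 0, 0], 0],
  [[24, -1, -18], [0, 0, 0], 0],
  [[23, -1, -18], [0, 0, 0], 0],
  [[0, 0, 0], [0, 0, 0], 0],
  [[0, 0, 0], [0, 0, 0], 0],
])

```text
clock: 31.07
eef_pos: [0.539, -0.1689, 0.0418]
tool_rot: [0.936, -0.06, 0.345, 0.02]
ft_force: [-0.7, -0.0, -0.6]
grip_width: -0.0001
grasp_force: 0.0
```

```bash
python3 - <<'E'
from h import *
o=get_obs(); print(o['clock'],o['eef_pos'],jig(o['eef_pos']),o['ft_force'],o['joint_pos'].round(2))
tz=R.from_quat(o['tool_rot']).as_matrix()[:,2]; print('tip',jig(o['eef_pos']-.036*tz),Rz(.133)@tz)
print(heelfit2())
E
```

```text
31.0667 [ 0.53901856 -0.16891957  0.04176452] [-6.8 20.8 41.8] [-0.6878364  -0.00600857 -0.58666658] [-0.42  0.21 -0.89 -0.21  0.19  2.92]
tip [-30.1  20.5  69.2] [ 0.64866148  0.00745106 -0.76104058]
(2, array([24.9, 21.6]), np.float64(0.022), np.float64(0.078))
```

Call:
drive_tool([
  [[6, 0, -7], [0, 0, 0], 0],
  [[6, 0, -7], [0, 0, 0], 0],
  [[0, 0, 0], [0, 0, 0], 0],
  [[1.7, 0, -1], [0, 0, 0], 0],
  [[0, 0, 0], [0, 0, 0], 0],
  [[0, 0, 0], [0, 0, 0], 0],
])

```text
clock: 31.77
eef_pos: [0.5503, -0.1692, 0.0289]
tool_rot: [0.936, -0.06, 0.347, 0.021]
ft_force: [0.5, 0.2, -0.0]
grip_width: -0.0002
grasp_force: 0.0
```

Call:
drive_tool([
  [[1.7, 0, -1], [0, 0, 0], 0],
  [[0, 0, 0], [0, 0, 0], 0],
  [[0, 0, 0], [0, 0, 0], 0],
])

```text
clock: 32.02
eef_pos: [0.552, -0.1691, 0.0272]
tool_rot: [0.936, -0.06, 0.346, 0.021]
ft_force: [-0.4, -0.1, -0.0]
grip_width: -0.0002
grasp_force: 0.0
```

Call:
drive_tool([
  [[1.7, 0, -1], [0, 0, 0], 0],
  [[0, 0, 0], [0, 0, 0], 0],
  [[0, 0, 0], [0, 0, 0], 0],
])

```text
clock: 32.27
eef_pos: [0.5537, -0.1689, 0.0258]
tool_rot: [0.936, -0.06, 0.346, 0.021]
ft_force: [-0.5, 0.6, 0.1]
grip_width: -0.0002
grasp_force: 0.0
```

Call:
drive_tool([
  [[1.7, 0, -1], [0, 0, 0], 0],
  [[0, 0, 0], [0, 0, 0], 0],
  [[0, 0, 0], [0, 0, 0], 0],
])

```text
clock: 32.52
eef_pos: [0.5554, -0.1689, 0.0248]
tool_rot: [0.936, -0.06, 0.346, 0.021]
ft_force: [0.1, -0.1, 0.0]
grip_width: 0.0001
grasp_force: 0.0
```

Call:
drive_tool([
  [[1.3, 0, -0.8], [0, 0, 0], 0],
  [[0, 0, 0], [0, 0, 0], 0],
  [[0, 0, 0], [0, 0, 0], 0],
])

```text
clock: 32.77
eef_pos: [0.5567, -0.169, 0.0241]
tool_rot: [0.936, -0.06, 0.346, 0.021]
ft_force: [-0.2, -0.2, 0.4]
grip_width: 0.0002
grasp_force: 0.0
```

Call:
drive_tool([
  [[1, 0, -0.6], [0, 0, 0], 0],
  [[0, 0, 0], [0, 0, 0], 0],
  [[0, 0, 0], [0, 0, 0], 0],
])

```text
clock: 33.02
eef_pos: [0.5577, -0.169, 0.0236]
tool_rot: [0.936, -0.06, 0.346, 0.021]
ft_force: [0.6, -0.6, -0.5]
grip_width: 0.0003
grasp_force: 0.0
```

Call:
drive_tool([
  [[1, 0, -0.6], [0, 0, 0], 0],
  [[0, 0, 0], [0, 0, 0], 0],
  [[0, 0, 0], [0, 0, 0], 0],
])

```text
clock: 33.27
eef_pos: [0.5587, -0.169, 0.0229]
tool_rot: [0.936, -0.06, 0.346, 0.021]
ft_force: [0.3, 0.4, -0.3]
grip_width: 0.0001
grasp_force: 0.0
```

Call:
drive_tool([
  [[1, 0, -0.6], [0, 0, 0], 0],
  [[0, 0, 0], [0, 0, 0], 0],
  [[0, 0, 0], [0, 0, 0], 0],
])

```text
clock: 33.52
eef_pos: [0.5596, -0.169, 0.0223]
tool_rot: [0.936, -0.06, 0.346, 0.021]
ft_force: [-0.8, 0.0, 0.1]
grip_width: -0.0
grasp_force: 0.4
```

Grasp force 0.4 N suggests first contact; continuing.

Call:
drive_tool([
  [[0.9, 0, -0.5], [0, 0, 0], 0],
  [[0, 0, 0], [0, 0, 0], 0],
  [[0, 0, 0], [0, 0, 0], 0],
])

```text
clock: 33.77
eef_pos: [0.5599, -0.1691, 0.0221]
tool_rot: [0.936, -0.061, 0.346, 0.021]
ft_force: [-7.8, 0.4, 7.5]
grip_width: 0.0001
grasp_force: 5.1
```

Call:
drive_tool([
  [[0.9, 0, -0.5], [0, 0, 0], 0],
  [[0, 0, 0], [0, 0, 0], 0],
  [[0, 0, 0], [0, 0, 0], 0],
])

```text
clock: 34.02
eef_pos: [0.5601, -0.1692, 0.0219]
tool_rot: [0.936, -0.061, 0.346, 0.021]
ft_force: [-15.6, 1.6, 16.0]
grip_width: 0.0
grasp_force: 10.5
```

```bash
python3 - <<'E'
from h import *
o=get_obs(); tz=R.from_quat(o['tool_rot']).as_matrix()[:,2]; print('tip',jig(o['eef_pos']-.036*tz),(Rz(.133)@o['ft_force']).round(1))
print(heelfit2(),heelfit2())
E
```

```text
tip [-9.3 23.1 49.2] [-15.7  -0.5  16. ]
(2, array([26.6, 21.3]), np.float64(0.03), np.float64(0.118)) (2, array([25.6, 22.2]), np.float64(0.025), np.float64(0.133))
```

Call:
drive_tool([
  [[-1.4, 0, 0.8], [0, 0, 0], 0],
  [[0, 0, 0], [0, 0, 0], 0],
  [[0, 0, 0], [0, 0, 0], 0],
])

```text
clock: 34.67
eef_pos: [0.56, -0.1691, 0.0223]
tool_rot: [0.936, -0.061, 0.346, 0.021]
ft_force: [-4.5, 1.2, 5.3]
grip_width: -0.0003
grasp_force: 3.4
```

Call:
drive_tool([
  [[0.1, 0.7, 0], [0, 0, 0], 0],
  [[0.1, 0.7, 0], [0, 0, 0], 0],
  [[0, 0, 0], [0, 0, 0], 0],
  [[0, 0, 0], [0, 0, 0], 0],
])

```text
clock: 35.0
eef_pos: [0.56, -0.1687, 0.0223]
tool_rot: [0.936, -0.061, 0.346, 0.022]
ft_force: [-6.6, -2.1, 6.8]
grip_width: 0.0001
grasp_force: 4.4
```

Call:
drive_tool([
  [[0.1, 0.8, 0], [0, 0, 0], 0],
  [[0, 0, 0], [0, 0, 0], 0],
  [[0, 0, 0], [0, 0, 0], 0],
])

```text
clock: 35.25
eef_pos: [0.5599, -0.1683, 0.0222]
tool_rot: [0.936, -0.061, 0.346, 0.022]
ft_force: [-7.1, -2.8, 6.9]
grip_width: -0.0001
grasp_force: 4.7
```

```bash
python3 - <<'E'
from h import *
o=get_obs(); print(jig(o['eef_pos']),(Rz(.133)@o['ft_force']).round(1),o['ft_torque'].round(2))
print(heelfit2())
E
```

```text
[13.8 24.1 22.2] [-6.6 -3.7  6.9] [-0.48  0.86 -0.62]
(2, array([26.4, 22.3]), np.float64(0.022), np.float64(0.14))
```

Call:
drive_tool([
  [[0.1, 0.8, 0], [0, 0, 0], 0],
  [[0, 0, 0], [0, 0, 0], 0],
  [[0, 0, 0], [0, 0, 0], 0],
])

```text
clock: 35.7
eef_pos: [0.5599, -0.1682, 0.0222]
tool_rot: [0.936, -0.062, 0.346, 0.023]
ft_force: [-7.9, -3.4, 7.4]
grip_width: 0.0001
grasp_force: 4.8
```

Call:
drive_tool([
  [[0.1, 0.8, 0], [0, 0, 0], 0],
  [[0, 0, 0], [0, 0, 0], 0],
  [[0, 0, 0], [0, 0, 0], 0],
])

```text
clock: 35.95
eef_pos: [0.5599, -0.1677, 0.0222]
tool_rot: [0.936, -0.062, 0.346, 0.023]
ft_force: [-9.0, -5.4, 6.9]
grip_width: 0.0003
grasp_force: 4.7
```

Call:
drive_tool([
  [[-0.1, -0.8, 0], [0, 0, 0], 0],
  [[0, 0, 0], [0, 0, 0], 0],
  [[0, 0, 0], [0, 0, 0], 0],
])

```text
clock: 36.2
eef_pos: [0.5599, -0.1678, 0.0222]
tool_rot: [0.936, -0.062, 0.346, 0.023]
ft_force: [-8.3, -3.8, 6.4]
grip_width: 0.0005
grasp_force: 4.8
```

```bash
python3 - <<'E'
from h import *
o=get_obs(); f=Rz(.133)@o['ft_force']; print(jig(o['eef_pos']),f.round(1),np.linalg.norm(f))
print(heelfit2(),heelfit2())
E
```

```text
[13.7 24.6 22.2] [-7.8 -4.9  6.4] 11.218727938780642
(2, array([24.7, 23. ]), np.float64(-0.004), np.float64(0.131)) (2, array([26.4, 22.2]), np.float64(0.044), np.float64(0.129))
```

Call:
drive_tool([
  [[0.2, -0.7, -0.1], [0, 0, 0], 0],
  [[0, 0, 0], [0, 0, 0], 0],
  [[0, 0, 0], [0, 0, 0], 0],
])

```text
clock: 36.85
eef_pos: [0.5599, -0.168, 0.0221]
tool_rot: [0.936, -0.061, 0.346, 0.022]
ft_force: [-9.9, -2.0, 8.7]
grip_width: -0.0004
grasp_force: 6.1
```

```bash
python3 - <<'E'
from h import *
o=get_obs(); f=Rz(.133)@o['ft_force']; print(jig(o['eef_pos']),f.round(1),np.linalg.norm(f))
r=np.array([[*x[1],x[2]] for x in (heelfit2() for _ in range(8))]); print(r.mean(0),r.std(0))
p=camera('scene'); k=silhouettes('flip_stop',p)[0]['region']; print([(a,round(float(np.minimum(m,k).sum()/np.maximum(m,k).sum()),3)) for a in (.2,.1,.05,0) for m in [mask(p,stop(a),[.543,-.1904,-.133])]])
E
```

```text
[13.8 24.5 22.1] [-9.5 -3.3  8.7] 13.294977355846594
[2.6125e+01 2.2400e+01 2.1625e-02] [0.81509202 0.3968627  0.01252934]
[(0.2, 0.714), (0.1, 0.746), (0.05, 0.755), (0, 0.758)]
```

Call:
drive_tool([
  [[-0.3, -0.2, 0.2], [0, 0, 0], 0],
  [[0, 0, 0], [0, 0, 0], 0],
  [[0, 0, 0], [0, 0, 0], 0],
  [[0, 0, 0], [0, 0, 0], 0],
])

```text
clock: 38.88
eef_pos: [0.5599, -0.168, 0.0222]
tool_rot: [0.936, -0.061, 0.346, 0.022]
ft_force: [-7.0, -1.7, 6.2]
grip_width: 0.0
grasp_force: 4.3
```

```bash
python3 - <<'E'
from h import *
for _ in range(3):
    o=get_obs(); f=Rz(.133)@o['ft_force']; print(o['clock'],jig(o['eef_pos']),f.round(1),np.linalg.norm(f)); camera('top')
E
```

```text
38.8833 [13.8 24.5 22.2] [-6.8 -2.6  6.2] 9.559212129015782
38.9333 [13.8 24.5 22.2] [-6.8 -2.9  5.9] 9.481107425396562
38.9833 [13.8 24.5 22.2] [-6.2 -3.8  6.9] 10.032757176296078
```

The push is steady at about 9.5–10 N, forward, down and slightly towards the stop. Handing in.

```bash
python3 -c "from workcell import job_done; print(job_done())"
```

```text
the job is handed in; nothing more can be done
None
```

The job is handed in with the heel block flat on the bed, the flip stop fully down, and the arm still pressing the block at about 10 N into fence and bed; contact with the stop rests on the push force, since the cameras only place the block to within about 1 mm and the last fits showed about 0.02 rad of twist.

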